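Mark a batch of body mounts against the flip stop

ROBOT

A 7-joint arm with a two-finger parallel gripper is mounted at the origin on the work surface. World frame = base frame: x ahead of the robot, y to its left, z up, the work surface at z = 0. Lengths are in m, angles in rad, forces in N, time in s.
With the tool pointing down it reaches from about 0.4 to 0.85 m from the base axis. Payload 10.4 kg.
Tool frame: the origin (TCP) lies on the centre line of the jaws, within the pads' length; the fingertips stand 22 mm ahead of it and the grasp point (between the pads) lies 3 mm ahead of it; z points along the fingers, y is the direction in which the jaws open and shut (so a half turn about z gives the same grasp; the last joint's range is limited). The gripper opens to 85 mm and grips with 20 to 120 N. Pads are 22 mm wide; open, the fingers measure 114 mm over their backs; the gripper's body (76 mm by 85 mm) begins 54 mm behind the grasp point. The pads swing forward as they close: fully open they stand 13 mm farther back than shut.
Start: joints at [-1.165, 0.332, -0.065, 1.46, 0.022, 1.35, -0.088], TCP at [0.26, 0.568, 0.253] pointing down, gripper open.
Joint ranges: [-2.6, 2.6], [-0.5, 2.12], [-1.47, 1.34], [0.16, 2.42], [-1.27, 4.41], [0.06, 2.06], [-2.6, 2.6]. Speed limits (rad/s): [2.22, 2.22, 2.79, 2.79, 3.14, 3.14, 3.14].

INTERFACE

Orientations are given as a unit quaternion [x, y, z, w].
In Python, from workcell import manip gives the robot as it stands. The module is installed in compiled form; this text tells all that it offers.
- The arm moves only by the shell command python3 -m crank 'ROWS' [FORCE]. ROWS is JSON, a list of rows, each a list of 3 entries, a list of its own where there are three numbers: the opening, from -1 (shut) to 1 (fully open), then the shift along the tool's x, y, z normalised to -1 to 1, where 1 is 80 mm, then the turn, a rotation vector about the tool's x, y, z normalised to -1 to 1, where 1 is pi/4 rad. In form: [[jaw, [tx, ty, tz], [ax, ay, az]], ...]. A call has exactly 5 rows; each row shifts and turns the commanded pose from where the row before left it, along the tool's axes as they then stand; what a row does not reach is not made up. A row lasts 1/10 s, in which the tool goes at most 50 mm and 8.59 degrees, less where a joint would pass 70% of its speed; a pose out of reach is approached as far as the arm can. A call with a number of a shift or a turn outside -1 to 1 is refused whole. A call with a gripper value outside its range is refused whole. The fingers move at their own pace and stop on an object; FORCE is the grip in N (left out, the last holds). Time passes only in rows, so rows that do not move let the fingers close, or fill a call up. It gives the time, the measured TCP pose, the force and the opening at its end, in the units of the state.
- manip.get_obs(): the state, without advancing time (a new reading comes with each control period).
- manip.camera(name): name is "scene" or "top" or "wrist"; returns the picture (400x640x3 uint8, blue, green, red); there is no depth.
- manip.camera_info(name): a dict with "K" (3x3 intrinsics, pixels), "camera_from_world" (4x4, takes a point from world to camera coordinates); the wrist camera has in their place "mount" (4x4, takes a point from camera to tool coordinates, whose origin is the TCP and whose axes are the flange's). Camera axes: x right, y down, z forward; pixel columns grow to the right and rows downward; lengths in m; the calibration is good to about 2 mm. A picture is of the moment at which its call begins: read the wrist's pose just before it. camera_info takes no time and is no camera call.
- manip.hand_in(): hands the job in, once; it reports no verdict.
The state is a dict: "clock": time; "joint_pos": joint angles; "joint_velocities": joint speeds; "tau": joint torques, N m; "position": TCP position; "ee_rot": TCP orientation; "ft_force": force on the tool from outside, world axes, zero at the start; "torque": the same for the moment, N m; "grip_width": opening from 0.0 (shut) to 1.0 (fully open).
Only numpy, scipy, OpenCV 4.12 (cv2) and the standard library are available. Lean on these libraries where they do the work, as an engineer would, in place of code of your own. Each camera call takes 0.05 s, during which the arm holds its last target.

TASK

Swing the fixture's flip stop right down across the channel, set every loose aluminium mount upright on its base in the channel on the infeed side, lengthways, and push them up into one closed row against the stop, without gaps. With the row tight against the lowered stop press the sprung plunger fully down to mark them and let it come up again; then swing the stop well back past upright, clear of the channel, and only then push the whole row past it, so that all the mounts stand in the outfeed part of the channel. Leave the other things on the bench where they are.

Things in the scene. Friction and masses are not known exactly. Their poses are not given: they have to be found in the camera images.
- fixture: marking fixture screwed to the bench, a channel with a flip stop. Origin: bench level, on the channel's centre line, straight below the stop. y axis: along the channel towards the infeed side; x: across it towards the green marker housing (x 58 to 112, y 30 to 210, 42 tall); z up. Lowered, the stop's face towards the infeed is at y = +4. Hinge cheeks: x 24 to 36, |y| up to 16, 60 tall
- infeed (a point): middle of the channel floor at its open infeed end, y = +255 of the fixture. Channel: open on top, 36 wide, floor 10 above the bench, steel walls 6 thick and 14 high (tops 24 above the bench)
- outfeed (a point): middle of the channel floor at the outfeed end, y = -239 of the fixture, where an end plate 30 tall closes the channel
- flag (a joint): angle of the flip stop (rad), a steel arm on a hinge along the channel: 0 = swung right back over the housing side (arm 20 degrees above level), 1.22 = upright, 2.79 = right down, arm level across the channel with its stop plate (8 thick, 28 wide, reaching to 3 above the channel floor) in the path. Stiff hinge: about 1 N at its knob moves it and it stays where left
- flag_hinge (a point): hinge axis of the flip stop, 28 from the channel's centre line, 52 above the bench; axis along the fixture's y
- flag_knob (a point): centre of the dark cross knob at the end of the flip stop's arm, 85 from the hinge axis; knob is a cylinder 16 across and 26 long lying along the fixture's y; it may be pinched on its two end faces and then pivots in the pads
- plunger (a joint): stroke of the sprung plunger on the marker housing (m): 0 = up, 0.022 = fully down; its spring takes 6 N at the start and 12 N at the bottom and brings it up again
- plunger_top (a point): middle of the top of the plunger's black palm knob, 38 across, 85 above the bench when up; at x = 85, y = 115 of the fixture
- mount1_c (a point): loose aluminium mount (two to four of these alike mounts are present, the others absent): base plate 30 (its x) x 44 (its y) x 16 high, with a square riser 24 x 24 centred on it up to 50 above the underside and a dark hole in its top; about 0.15 kg. Point: its centre, 25 above its underside; z up
- mount2_c (a point): loose aluminium mount (two to four of these alike mounts are present, the others absent): base plate 30 (its x) x 44 (its y) x 16 high, with a square riser 24 x 24 centred on it up to 50 above the underside and a dark hole in its top; about 0.15 kg. Point: its centre, 25 above its underside; z up
- mount3_c (a point): loose aluminium mount (two to four of these alike mounts are present, the others absent): base plate 30 (its x) x 44 (its y) x 16 high, with a square riser 24 x 24 centred on it up to 50 above the underside and a dark hole in its top; about 0.15 kg. Point: its centre, 25 above its underside; z up
- mount4_c (a point): loose aluminium mount (two to four of these alike mounts are present, the others absent): base plate 30 (its x) x 44 (its y) x 16 high, with a square riser 24 x 24 centred on it up to 50 above the underside and a dark hole in its top; about 0.15 kg. Point: its centre, 25 above its underside; z up
- wrench: a 170 combination wrench lying flat; leave it alone. Origin: its underside
- socket: a steel socket, 28 across, 36 tall; leave it alone. Origin: its underside
- bearing: a steel bearing ring, 52 across, 16 high; leave it alone. Origin: its underside
- tape: a roll of tape, 90 across, 24 high; leave it alone. Origin: its underside
- driver: a screwdriver with black handle lying flat; leave it alone. Origin: its underside
There are look-alikes about, which are no part of the job. Leave any purple look-alike of the part that bears mount3_c alone.

How it is judged:
By the outcome, as a careful person would: the job done as asked, in the order asked, and still so for the second after the job is handed in, with the robot touching nothing.
Of mount1, mount2, mount3, mount4 only 2 to 4 are there at a start; the rules pass over those that are not, and their reading is None.
At some moment in a run one of mount1, mount2, mount3, mount4 may be knocked a few centimetres aside while the robot is not near it.
It also fails if it takes over 210 s, if anything falls off the work surface, if the arm or the gripper's body presses on something with over 40 N, if the wrist force passes 120 N, or if a joint passes its speed limit or range.

## Working session

There is one attempt and no reset: what is moved stays moved. The work goes in short steps, Python scripts to look and compute and a shell command to move; the robot and the scene stay as the last step left them, time stands still between calls to the robot, and variables do not carry over. Pictures are saved under pics/ and viewed, and the job is handed in when it is done.

```bash
mkdir -p pics
python3 - <<'E'
from workcell import manip
import cv2, numpy as np
np.set_printoptions(precision=4,suppress=True)
o=manip.get_obs(); print(o)
for n in ["scene","top","wrist"]:
    cv2.imwrite(f"pics/{n}0.png",manip.camera(n)); i=manip.camera_info(n); print(n,i)
E
```

```text
{'clock': 0.0, 'joint_pos': array([-1.1646,  0.3329, -0.0647,  1.461 ,  0.0216,  1.3499, -0.0885]), 'joint_velocities': array([-0.0002, -0.0002, -0.0015,  0.0012, -0.0016, -0.0008, -0.0002]), 'tau': array([  0.0007, -62.5443,   0.0497, -39.1613,   0.0164,   0.01  ,
         0.    ]), 'position': array([0.2597, 0.5681, 0.2525]), 'ee_rot': array([ 0.2128,  0.9771, -0.0007, -0.0001]), 'ft_force': array([ 0.2065, -0.7458, -0.1376]), 'torque': array([ 0.009 , -0.0601,  0.0043]), 'grip_width': 1.0015167375566811}
scene {'K': array([[417.566 ,   0.    , 327.2783],
       [  0.    , 417.566 , 202.8088],
       [  0.    ,   0.    ,   1.    ]]), 'camera_from_world': array([[-0.8594,  0.5112,  0.0097,  0.4485],
       [ 0.3779,  0.6479, -0.6614, -0.1308],
       [-0.3444, -0.5648, -0.75  ,  1.3108],
       [ 0.    ,  0.    ,  0.    ,  1.    ]])}
top {'K': array([[463.4681,   0.    , 313.1158],
       [  0.    , 463.4681, 197.0863],
       [  0.    ,   0.    ,   1.    ]]), 'camera_from_world': array([[-0.0247, -0.9997,  0.0088,  0.0061],
       [-0.9929,  0.0235, -0.1162,  0.5144],
       [ 0.1159, -0.0116, -0.9932,  1.3996],
       [ 0.    ,  0.    ,  0.    ,  1.    ]])}
wrist {'K': array([[294.257 ,   0.    , 319.8006],
       [  0.    , 294.257 , 201.566 ],
       [  0.    ,   0.    ,   1.    ]]), 'mount': array([[-0.0001, -0.9523, -0.3053,  0.0784],
       [ 1.    , -0.    , -0.0003,  0.0002],
       [ 0.0003, -0.3053,  0.9523, -0.1198],
       [ 0.    ,  0.    ,  0.    ,  1.    ]])}
```

View pics/scene0.png

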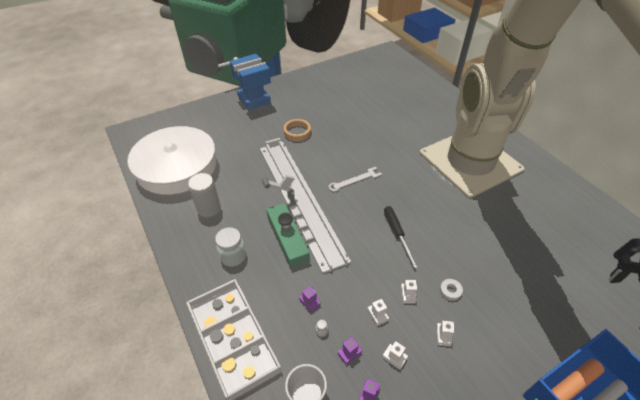

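View pics/top0.png

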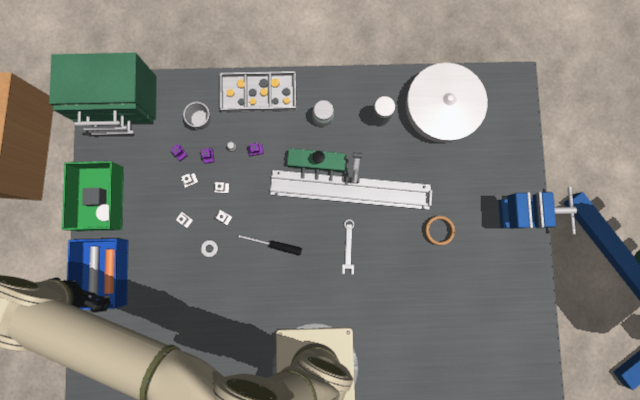

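View pics/wrist0.png

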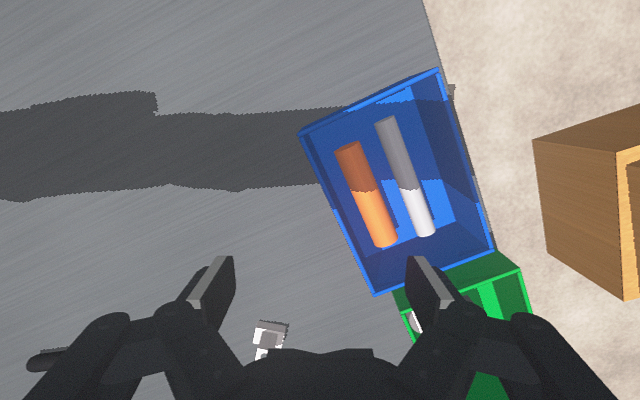

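The pictures show four aluminium mounts at top px (190,180), (221,187), (185,219) and (223,217). There are three purple look-alikes at (178,152), (207,155) and (255,149). The fixture runs from (272,185) at the infeed to (430,195) at the outfeed. Next I'll look at enlarged crops.

Run:
```python
import cv2
t=cv2.imread('pics/top0.png'); s=cv2.imread('pics/scene0.png')
cv2.imwrite('pics/c1.png',cv2.resize(t[135:265,155:285],None,fx=5,fy=4.6,interpolation=cv2.INTER_CUBIC)[:600])
cv2.imwrite('pics/c2.png',cv2.resize(t[140:215,262:442],None,fx=4.4,fy=4.4,interpolation=cv2.INTER_CUBIC))
cv2.imwrite('pics/c3.png',cv2.resize(s[130:275,250:360],None,fx=4,fy=4,interpolation=cv2.INTER_CUBIC))
cv2.imwrite('pics/c4.png',cv2.resize(s[260:400,290:480],None,fx=4,fy=4,interpolation=cv2.INTER_CUBIC))
```

```text
(no output)
```

View pics/c1.png

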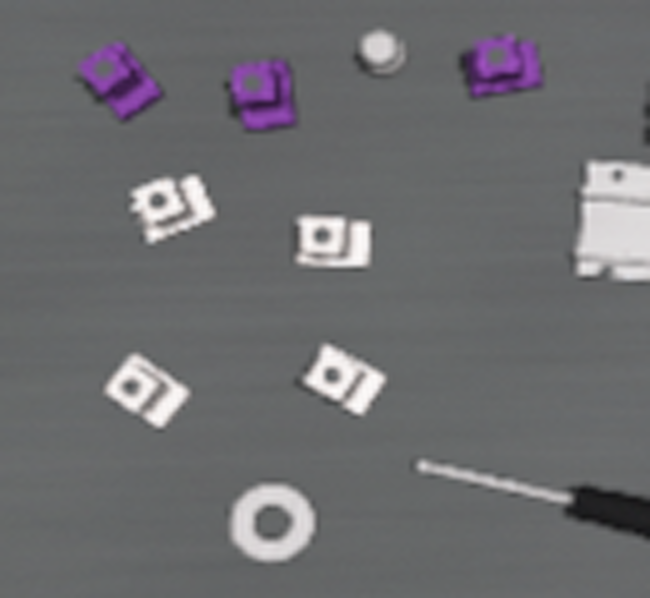

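View pics/c2.png

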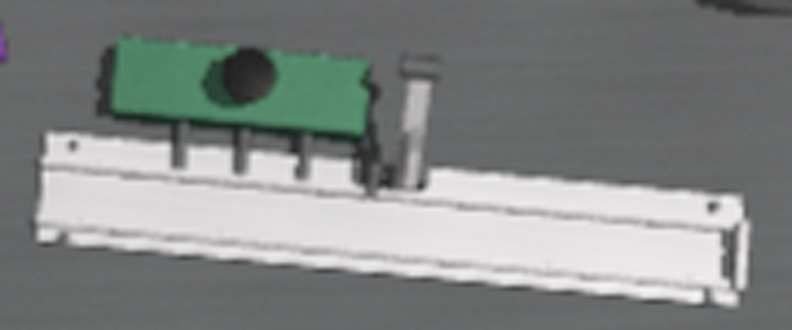

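View pics/c3.png

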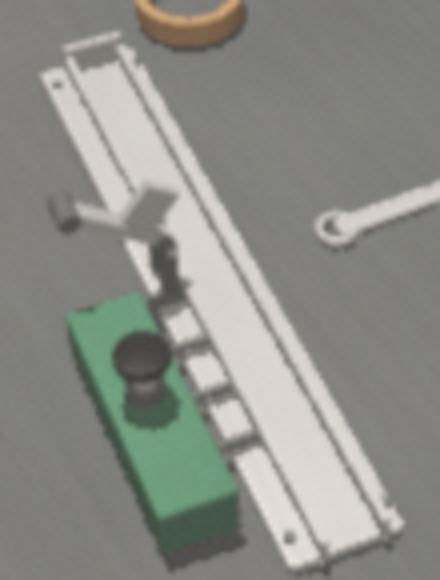

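View pics/c4.png

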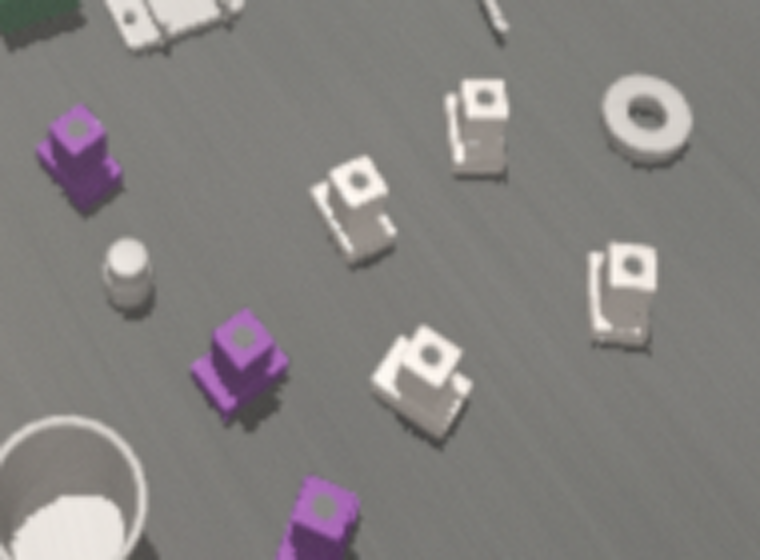

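```bash
cat > h.py <<'E'
import numpy as np, cv2, json
from scipy.optimize import least_squares
from scipy.spatial.transform import Rotation as R
from workcell import manip
np.set_printoptions(precision=4,suppress=True)
def cams():
    d={}
    for n in ('scene','top'):
        i=manip.camera_info(n); d[n]=(np.array(i['K']),np.array(i['camera_from_world']))
    return d
def wristcam(o):
    i=manip.camera_info('wrist'); T=np.eye(4); T[:3,:3]=R.from_quat(o['ee_rot']).as_matrix(); T[:3,3]=o['position']
    return np.array(i['K']),np.linalg.inv(T@np.array(i['mount']))
def proj(c,p):
    K,M=c; q=M[:3,:3]@np.asarray(p).T+M[:3,3:4] if np.ndim(p)>1 else (M[:3,:3]@p+M[:3,3])[:,None]
    u=K@q; u=(u[:2]/u[2]).T
    return u if np.ndim(p)>1 else u[0]
def onplane(c,px,z):
    K,M=c; d=M[:3,:3].T@np.linalg.inv(K)@np.array([px[0],px[1],1.]); C=-M[:3,:3].T@M[:3,3]
    return C+d*(z-C[2])/d[2]
def tri(obs):
    r=least_squares(lambda p:np.concatenate([proj(c,p)-px for c,px in obs]),[0.5,0.2,0.05]); return r.x,np.abs(r.fun).max()
E
cat > fit.py <<'E'
from h import *
C=cams()
t=lambda a:np.array(a)/4.4+[262,140]
s=lambda a:np.array(a)/4+[250,130]
pts=[((112,210,42),t((118,38)),s((160,518))),((112,30,42),t((372,60)),s((68,315))),((58,30,42),t((363,136)),s((140,295))),((58,210,42),t((108,113)),s((237,493))),((85,115,85),t((250,73)),s((141,355)))]
for P,a,b in pts: print(P,*tri([(C['top'],a),(C['scene'],b)]))
def res(v):
    x,y,th,m=v; X=R.from_euler('z',th).as_matrix(); o=[]
    for P,a,b in pts:
        w=X@(np.array(P)/1000)+[x,y,0]; o+=[proj(C['top'],w)-a,proj(C['scene'],w)-b]
    return np.concatenate(o)
best=min((least_squares(res,[.5,0,k,0]) for k in (0,1.5,3,-1.5)),key=lambda r:r.cost)
print(best.x,best.fun.round(2))
E
python3 fit.py
```

```text
(112, 210, 42) [0.6666 0.0653 0.0386] 0.04259178912224115
(112, 30, 42) [ 0.6456 -0.1125  0.037 ] 0.4240569544451205
(58, 30, 42) [ 0.5935 -0.1057  0.0339] 0.09103093398459805
(58, 210, 42) [0.6153 0.0721 0.0358] 0.6067909674945327
(85, 115, 85) [ 0.6309 -0.0257  0.077 ] 0.13596261819284905
[ 0.5318 -0.127  -0.1226  0.    ] [-0.83 -0.93 -0.35  0.34 -0.68 -0.24 -0.71 -0.73 -0.2  -0.38  0.28 -1.68
 -0.38 -0.88  1.07 -0.74 -0.86 -0.18  0.34 -1.48]
```

```bash
cat > m.py <<'E'
from h import *
C=cams()
t=lambda a:np.array(a)/[5,4.6]+[155,135]
s=lambda a:np.array(a)/4+[290,260]
for n,a,b in [('A',(322,235),(358,180)),('B',(332,374),(485,98)),('C',(158,200),(432,354)),('D',(131,386),(632,265))]:
    print(n,*tri([(C['top'],t(a)),(C['scene'],s(b))]),onplane(C['top'],t(a),.05),onplane(C['scene'],s(b),.05))
F=R.from_euler('z',-.1226).as_matrix()
for P in [(-57,0,52),(0,255,10),(0,-239,10),(28+85*np.cos(1.22-.35),0,52)]: print(P,F@(np.array(P)/1000)+[.532,-.127,0])
# knob triang
print(tri([(C['top'],np.array([420,67])/4.4+[262,140]),(C['scene'],np.array([65,210])/4+[250,130])]))
E
python3 m.py
```

```text
A [0.553  0.2785 0.0479] 0.06945582913635917 [0.5525 0.2783 0.05  ] [0.5539 0.2792 0.05  ]
B [0.46  0.273 0.048] 0.10909079725632864 [0.4602 0.2724 0.05  ] [0.4608 0.274  0.05  ]
C [0.5781 0.3785 0.0491] 0.09120811109434612 [0.5782 0.378  0.05  ] [0.5783 0.3788 0.05  ]
D [0.4554 0.3939 0.048 ] 0.027335843626161704 [0.4552 0.3934 0.05  ] [0.4565 0.3943 0.05  ]
(-57, 0, 52) [ 0.4754 -0.12    0.052 ]
(0, 255, 10) [0.5632 0.1261 0.01  ]
(0, -239, 10) [ 0.5028 -0.3642  0.01  ]
(np.float64(82.81025651540011), 0, 52) [ 0.6142 -0.1371  0.052 ]
(array([ 0.6268, -0.1394,  0.1045]), np.float64(0.11152951933945587))
```

```bash
cat >> h.py <<'E'
FX=[.532,-.127,-.1226]
def fx(P,FXv=None):
    x,y,t=FXv or FX; return R.from_euler('z',t).as_matrix()@(np.array(P,float)/1000)+[x,y,0]
def unfx(p,FXv=None):
    x,y,t=FXv or FX; return R.from_euler('z',-t).as_matrix()@(np.array(p)-[x,y,0])*1000
def ori(phi,tilt=0):
    # phi deg: world heading of tool y; tilt deg about tool y
    a=np.radians(phi); y=np.array([np.cos(a),np.sin(a),0]); z=np.array([0,0,-1.]); x=np.cross(y,z)
    return R.from_matrix(np.stack([x,y,z],1))*R.from_euler('y',tilt,degrees=True)
def delta(p,phi,tilt=0,mod=True):
    o=manip.get_obs(); r0=R.from_quat(o['ee_rot']); best=None
    for k in ((0,180) if mod else (0,)):
        r=ori(phi+k,tilt if k==0 else -tilt); v=(r0.inv()*r).as_rotvec()
        if best is None or np.linalg.norm(v)<np.linalg.norm(best[0]): best=(v,r)
    v,r=best; d=np.array(p)-o['position']
    print('t=%.2f'%o['clock'],'pos',o['position'],'j7 %.2f'%o['joint_pos'][6],'grip %.3f'%o['grip_width'],'F',np.round(o['ft_force'],1))
    print('shift cur',r0.inv().apply(d)/.08,'after turn',r.inv().apply(d)/.08,'turn',v/(np.pi/4))
E
python3 -c "
from h import *
delta([.627,-.139,.22],82.98)"
```

```text
t=0.15 pos [0.2597 0.5682 0.2527] j7 -0.09 grip 1.001 F [ 0.1  0.2 -0.3]
shift cur [-7.8506 -6.1302  0.4156] after turn [-5.6367 -8.2124  0.409 ] turn [-0.0013 -0.0002 -0.39  ]
```

```bash
python3 -m crank '[[0,[-0.46,-0.36,0.02],[0,0,0]],[0,[-0.46,-0.36,0.02],[0,0,0]],[0,[-0.46,-0.36,0.02],[0,0,0]],[0,[-0.46,-0.36,0.02],[0,0,0]],[0,[-0.46,-0.36,0.02],[0,0,0]]]' 30
python3 -m crank '[[0,[-0.46,-0.36,0.02],[0,0,0]],[0,[-0.46,-0.36,0.02],[0,0,0]],[0,[-0.46,-0.36,0.02],[0,0,0]],[0,[-0.46,-0.36,0.02],[0,0,0]],[0,[-0.46,-0.36,0.02],[0,0,0]]]'
python3 -m crank '[[0,[-0.46,-0.36,0.02],[0,0,0]],[0,[-0.46,-0.36,0.02],[0,0,0]],[0,[-0.46,-0.36,0.02],[0,0,0]],[0,[-0.46,-0.36,0.02],[0,0,0]],[0,[-0.46,-0.36,0.02],[0,0,0]]]'
python3 -m crank '[[0,[-0.46,-0.36,0.02],[0,0,0]],[0,[-0.46,-0.36,0.02],[0,0,0]],[0,[0,0,0],[0,0,-0.13]],[0,[0,0,0],[0,0,-0.13]],[0,[0,0,0],[0,0,-0.13]]]'
python3 -c "
from h import *
delta([.627,-.139,.22],82.98)
o=manip.get_obs(); cv2.imwrite('pics/w1.png',manip.camera('wrist'));np.save('w1.npy',np.r_[o['position'],o['ee_rot']])"
```

```text
clock: 0.65
position: [0.3678, 0.3591, 0.2451]
ee_rot: [0.213, 0.977, 0.0, -0.0]
ft_force: [0.6, 0.7, 0.5]
grip_width: 0.501
clock: 1.15
position: [0.4752, 0.1516, 0.2373]
ee_rot: [0.213, 0.977, 0.0, 0.0]
ft_force: [1.1, 0.6, 1.1]
grip_width: 0.504
clock: 1.65
position: [0.5828, -0.0556, 0.2292]
ee_rot: [0.213, 0.977, 0.0, 0.0]
ft_force: [0.7, 0.5, 0.7]
grip_width: 0.503
clock: 2.15
position: [0.6251, -0.1374, 0.2254]
ee_rot: [0.059, 0.998, -0.0, -0.001]
ft_force: [-0.2, -0.0, -0.7]
grip_width: 0.502
t=2.15 pos [ 0.6251 -0.1374  0.2254] j7 1.72 grip 0.502 F [-0.2 -0.  -0.7]
shift cur [-0.026  -0.0176  0.0675] after turn [-0.026  -0.0175  0.0676] turn [-0.0002 -0.0014  0.0044]
```

View pics/w1.png

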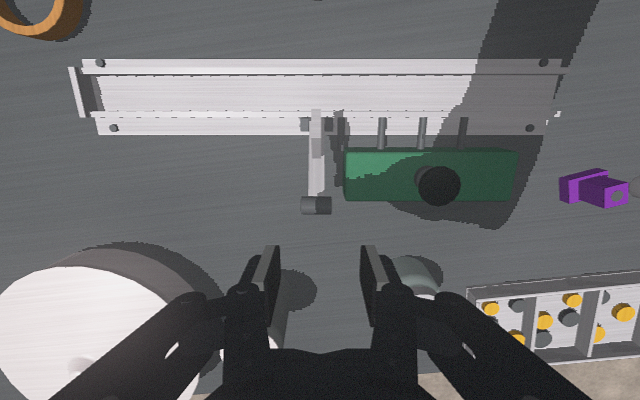

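Run:
```python
import cv2
w=cv2.imread('pics/w1.png')
cv2.imwrite('pics/w1a.png',cv2.resize(w[50:220,60:220],None,fx=3.5,fy=3.5,interpolation=cv2.INTER_CUBIC))
cv2.imwrite('pics/w1b.png',cv2.resize(w[50:220,290:440],None,fx=3.5,fy=3.5,interpolation=cv2.INTER_CUBIC))
cv2.imwrite('pics/w1c.png',cv2.resize(w[50:220,420:570],None,fx=3.5,fy=3.5,interpolation=cv2.INTER_CUBIC))
```

```text
(no output)
```

View pics/w1a.png

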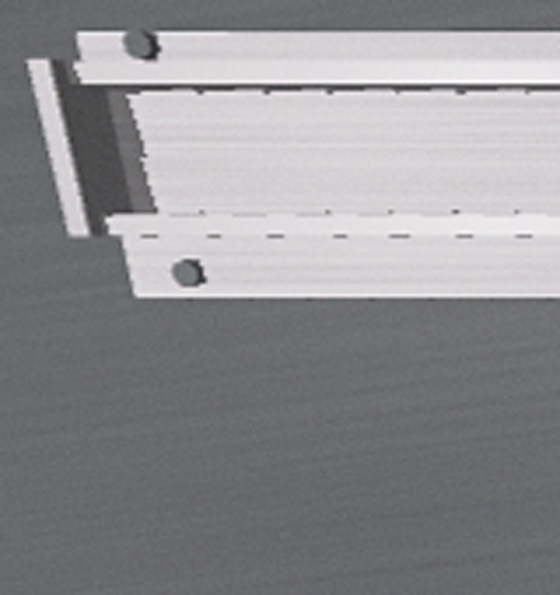

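View pics/w1b.png

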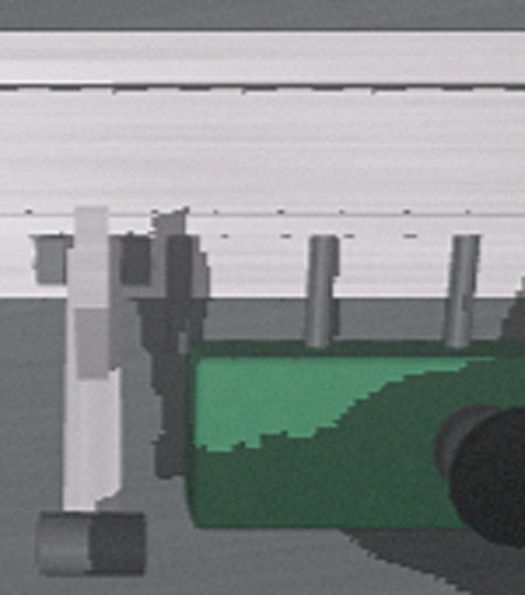

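View pics/w1c.png

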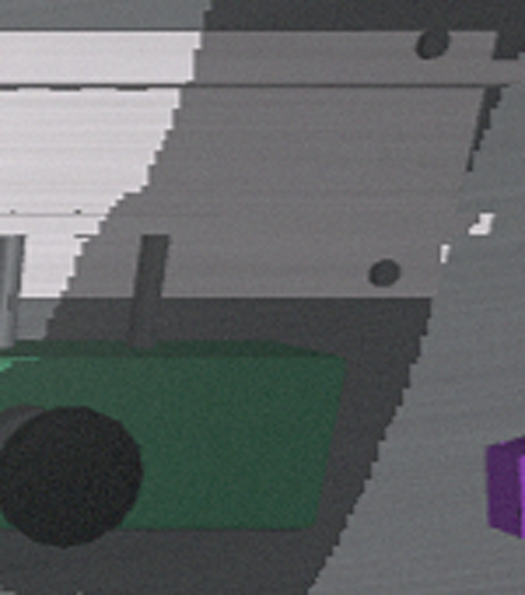

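```bash
cat > fit2.py <<'E'
from h import *
exec(open('fit.py').read().split("for P,a,b")[0].replace('from h import *',''))
v=np.load('w1.npy'); W=wristcam(dict(position=v[:3],ee_rot=v[3:]))
wp=[((58,30,42),(345.7,151.4)),((112,30,42),(345.7,200.3)),((58,210,42),(518.6,151.7)),((112,210,42),(510,200.6)),((85,115,85),(439.4,186)),((24,-239,30),(85.7,117.4)),((-24,-239,30),(74.3,67.1))]
def rw(v,full=False):
    X=[fx(P,list(v)) for P,_ in wp]; return (np.array([proj(W,x) for x in X])-np.array([p for _,p in wp])).ravel()
r=least_squares(rw,[.532,-.127,-.1226]); print('wrist only',r.x); print(r.fun.reshape(-1,2).round(1))
k=tri([(C['top'],np.array([420,67])/4.4+[262,140]),(C['scene'],np.array([65,210])/4+[250,130]),(W,np.array([316,205.1]))]);print('knob',k,unfx(k[0],list(r.x)))
# constrained: knob on arc
def kr(a): return proj(W,fx((28+85*np.cos(a[0]),a[1],52+85*np.sin(a[0])),list(r.x)))-[316,205.1]
q=least_squares(kr,[.6,0]); print('elev',q.x, 'flag',q.x[0]-.349, fx((28+85*np.cos(q.x[0]),q.x[1],52+85*np.sin(q.x[0])),list(r.x)))
E
python3 fit2.py
```

```text
wrist only [ 0.532  -0.1301 -0.1158]
[[-0.4  0. ]
 [-1.5  1.2]
 [ 2.3 -0.9]
 [ 0.7  0.4]
 [ 2.1  1.4]
 [-1.4  0.1]
 [-2.1 -0.4]]
knob (array([ 0.6269, -0.1406,  0.1036]), np.float64(0.317456224716409)) [ 95.4432   0.5218 103.5512]
elev [0.6544 0.4038] flag 0.30535692285276894 [ 0.6269 -0.1407  0.1037]
```

```bash
python3 -m crank '[[0,[-0.03,-0.035,0.3],[0,0,0]],[0,[0,0,0.4],[0,0,0]],[0,[0,0,0.4],[0,0,0]],[0,[0,0,0.38],[0,0,0]],[0,[0,0,0],[0,0,0]]]'
python3 -c "
from h import *
delta([.627,-.1405,.107],83.2)
cv2.imwrite('pics/w2.png',manip.camera('wrist'))"
```

```text
clock: 2.7
position: [0.6246, -0.1392, 0.1033]
ee_rot: [0.062, 0.998, 0.0, -0.004]
ft_force: [-0.3, 0.8, -0.9]
grip_width: 0.502
t=2.70 pos [ 0.6246 -0.1392  0.1033] j7 1.75 grip 0.502 F [-0.3  0.8 -0.9]
shift cur [-0.0313 -0.0128 -0.0467] after turn [-0.0315 -0.013  -0.0465] turn [ 0.0001 -0.0096 -0.0067]
```

View pics/w2.png

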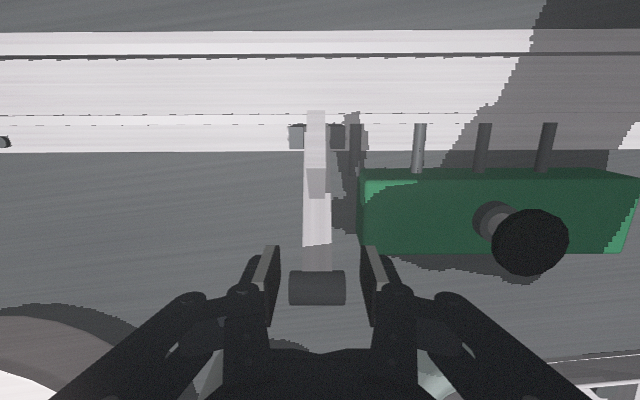

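The knob sits between the pads at px (317,288), so I'll pinch it.

```bash
python3 -m crank '[[-1,[0,0,0],[0,0,0]],[-1,[0,0,0],[0,0,0]],[-1,[0,0,0],[0,0,0]],[-1,[0,0,0],[0,0,0]],[-1,[0,0,0],[0,0,0]]]' 25
python3 - <<'E'
from h import *
o=manip.get_obs(); p=o['position']; e0=np.arcsin((.1036-.052)/.085); print(e0)
# cumulative arc in tool axes: tool x = -fixture x approx
es=np.linspace(e0,np.pi,11); d=np.diff(np.c_[85*np.cos(es),85*np.sin(es)],axis=0)/80
print(np.c_[-d[:,0],-d[:,1]].round(3))
E
```

```text
clock: 3.25
position: [0.6284, -0.1409, 0.1092]
ee_rot: [0.062, 0.998, -0.0, 0.002]
ft_force: [2.8, -4.3, 4.2]
grip_width: 0.298
0.6523541447493678
[[ 0.185 -0.188]
 [ 0.226 -0.137]
 [ 0.252 -0.077]
 [ 0.264 -0.012]
 [ 0.258  0.053]
 [ 0.237  0.115]
 [ 0.202  0.17 ]
 [ 0.154  0.214]
 [ 0.096  0.246]
 [ 0.033  0.262]]
```

```bash
python3 -m crank '[[-1,[0.185,0,-0.19],[0,0,0]],[-1,[0.225,0,-0.135],[0,0,0]],[-1,[0.25,0,-0.075],[0,0,0]],[-1,[0.265,0,-0.01],[0,0,0]],[-1,[0.26,0,0.055],[0,0,0]]]'
python3 -m crank '[[-1,[0.235,0,0.115],[0,0,0]],[-1,[0.2,0,0.17],[0,0,0]],[-1,[0.155,0,0.215],[0,0,0]],[-1,[0.095,0,0.245],[0,0,0]],[-1,[0.035,0,0.27],[0,0,0]]]'
python3 -c "
from h import *
delta(fx((-57,0,55)),83.2)
cv2.imwrite('pics/w3.png',manip.camera('wrist'));cv2.imwrite('pics/s3.png',manip.camera('scene'))"
```

```text
clock: 3.75
position: [0.5344, -0.1297, 0.1384]
ee_rot: [0.062, 0.998, -0.001, 0.003]
ft_force: [2.7, -7.3, 3.2]
grip_width: 0.296
clock: 4.25
position: [0.4748, -0.1226, 0.0549]
ee_rot: [0.062, 0.998, -0.0, -0.0]
ft_force: [-0.7, -7.1, 4.0]
grip_width: 0.302
t=4.25 pos [ 0.4748 -0.1226  0.0549] j7 1.73 grip 0.302 F [-0.7 -7.1  4. ]
shift cur [-0.0041  0.0327 -0.0009] after turn [-0.0043  0.0326 -0.0009] turn [-0.0007 -0.0003 -0.0066]
```

View pics/w3.png

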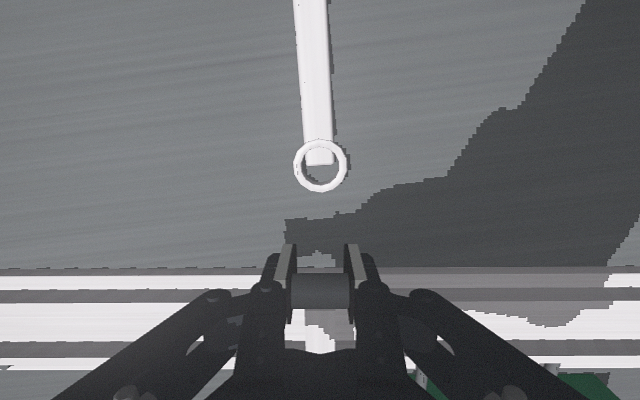

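```bash
python3 -m crank '[[-1,[0,0,0.04],[0,0,0]],[-1,[0,0,0.03],[0,0,0]],[-1,[0,0,0],[0,0,0]],[0,[0,0,0],[0,0,0]],[0,[0,0,0],[0,0,0]]]'
python3 -m crank '[[0,[0,0,0],[0,0,0]],[0,[0,0,-0.5],[0,0,0]],[0,[0,0,-0.5],[0,0,0]],[0,[0,0.2,-0.5],[0,0,0]],[0,[0,0.6,-0.3],[0,0,0]]]'
python3 -m crank '[[0.2,[0,0.6,0],[0,0,0]],[0.2,[0,0.6,0],[0,0,0]],[0.2,[0,0.6,0],[0,0,0]],[0.2,[-0.3,0.5,0],[0,0,0]],[0.2,[-0.3,0.5,0],[0,0,0]]]'
python3 -c "
from h import *
delta(fx((-57,0,55)),83.2)
o=manip.get_obs(); cv2.imwrite('pics/w4.png',manip.camera('wrist'));np.save('w4.npy',np.r_[o['position'],o['ee_rot']])
cv2.imwrite('pics/t4.png',manip.camera('top'));cv2.imwrite('pics/s4.png',manip.camera('scene'))"
```

```text
clock: 4.85
position: [0.4762, -0.1207, 0.0494]
ee_rot: [0.061, 0.998, 0.0, 0.0]
ft_force: [0.4, -1.0, 0.4]
grip_width: 0.497
clock: 5.35
position: [0.4842, -0.0639, 0.1952]
ee_rot: [0.064, 0.998, -0.0, 0.002]
ft_force: [1.6, -0.1, 0.2]
grip_width: 0.503
clock: 5.85
position: [0.5587, 0.1581, 0.192]
ee_rot: [0.06, 0.998, 0.001, 0.0]
ft_force: [0.7, -1.2, 0.3]
grip_width: 0.601
t=5.85 pos [0.5587 0.1581 0.192 ] j7 1.15 grip 0.601 F [ 0.7 -1.2  0.3]
shift cur [ 0.6156 -3.5784  1.7082] after turn [ 0.6223 -3.5749  1.7131] turn [ 0.0017  0.0003 -0.0025]
```

View pics/w4.png

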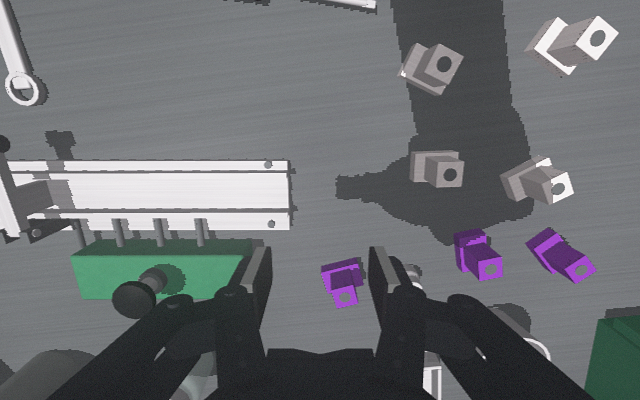

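View pics/t4.png

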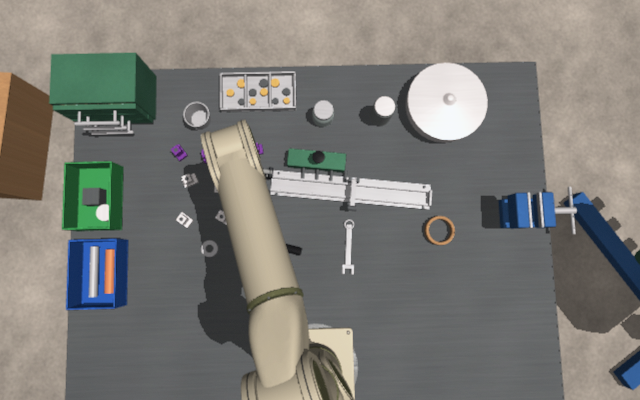

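View pics/s4.png

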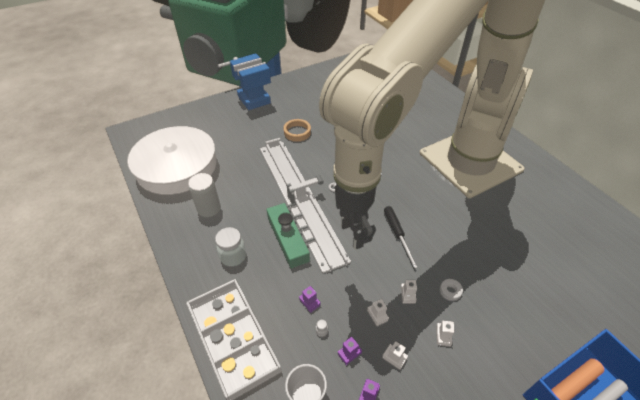

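The stop is now down across the channel (scene px (303,187), wrist px (15,195)). Next I'll refine the infeed end and the mount poses in enlarged crops.

Run:
```python
import cv2
w=cv2.imread('pics/w4.png')
cv2.imwrite('pics/w4a.png',cv2.resize(w[145:245,180:310],None,fx=6,fy=6,interpolation=cv2.INTER_CUBIC))
cv2.imwrite('pics/w4b.png',cv2.resize(w[10:210,395:625],None,fx=3,fy=3,interpolation=cv2.INTER_CUBIC))
```

```text
(no output)
```

View pics/w4a.png

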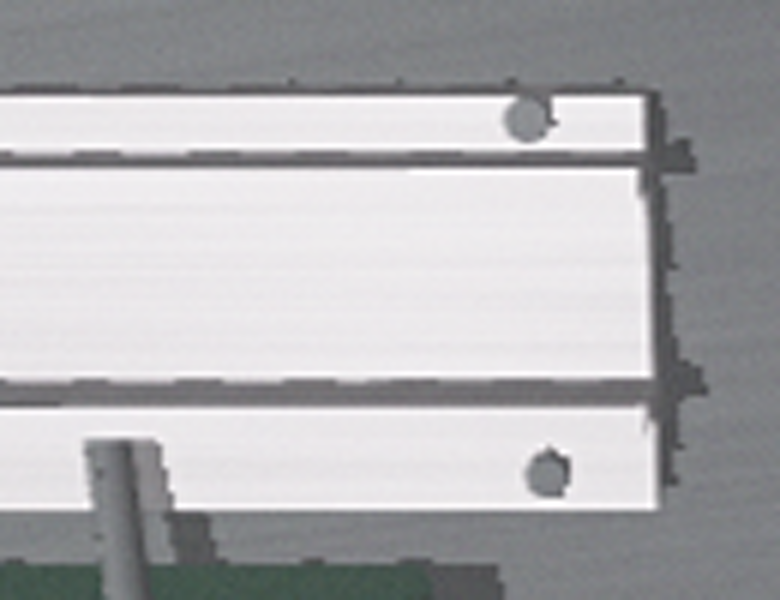

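View pics/w4b.png

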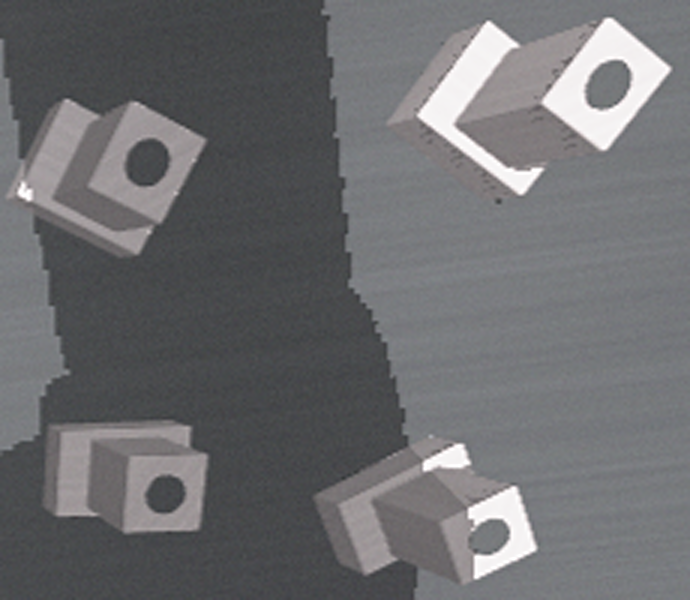

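```bash
cat > fit3.py <<'E'
from h import *
v=np.load('w4.npy'); W=wristcam(dict(position=v[:3],ee_rot=v[3:]))
wp=[((18,255,24),(289.2,212.5)),((18,255,10),(289.5,208.3)),((-24,255,24),(287.5,172.5))]
def rw(u): return (np.array([proj(W,fx(P,[u[0],u[1],-.119])) for P,_ in wp])-np.array([p for _,p in wp])).ravel()
r=least_squares(rw,[.532,-.127]); print(r.x,r.fun.round(2)); print('infeed',fx((0,255,10),[*r.x,-.119]))
b=lambda a:np.array(a)/3+[395,10]
C=cams();t=lambda a:np.array(a)/[5,4.6]+[155,135];s=lambda a:np.array(a)/4+[290,260]
T={'A':((322,235),(358,180)),'B':((332,374),(485,98)),'C':((158,200),(432,354)),'D':((131,386),(632,265))}
for n,h,q in [('A',(165,493),[(128,457),(207,453),(201,531),(126,533)]),('B',(147,162),[(133,101),(206,138),(162,224),(89,186)]),('C',(490,537),[(515,485),(537,549),(467,584),(440,522)]),('D',(608,83),[(612,17),(671,68),(608,150),(541,102)])]:
    P=np.array([onplane(W,b(x),.05)[:2] for x in q]); e=[P[1]-P[0],P[2]-P[1],P[3]-P[2],P[0]-P[3]]
    print(n,'hole',onplane(W,b(h),.05),'ctr',P.mean(0),'edges',[round(np.degrees(np.arctan2(x[1],x[0]))%90,1) for x in e],[round(np.linalg.norm(x)*1e3,1) for x in e],'tri',*tri([(W,b(h)),(C['top'],t(T[n][0])),(C['scene'],s(T[n][1]))]))
E
python3 fit3.py
```

```text
[ 0.5324 -0.1277] [-0.41 -0.05  0.58 -0.25 -0.14  0.27]
infeed [0.5627 0.1255 0.01  ]
A hole [0.5529 0.2782 0.05  ] ctr [0.5532 0.2784] edges [np.float64(86.0), np.float64(87.3), np.float64(84.6), np.float64(88.6)] [np.float64(23.5), np.float64(24.1), np.float64(23.0), np.float64(23.6)] tri [0.5532 0.2787 0.0487] 0.17799737952961436
B hole [0.46   0.2721 0.05  ] ctr [0.4602 0.2722] edges [np.float64(59.8), np.float64(60.5), np.float64(58.6), np.float64(58.7)] [np.float64(22.6), np.float64(23.3), np.float64(23.3), np.float64(22.8)] tri [0.4598 0.273  0.0478] 0.16440225419773924
C hole [0.5789 0.3777 0.05  ] ctr [0.5784 0.3775] edges [np.float64(23.8), np.float64(24.1), np.float64(26.2), np.float64(23.0)] [np.float64(23.4), np.float64(22.1), np.float64(23.9), np.float64(23.1)] tri [0.5789 0.3782 0.0494] 0.4647855959537992
D hole [0.4554 0.3931 0.05  ] ctr [0.4559 0.3931] edges [np.float64(51.3), np.float64(54.0), np.float64(54.4), np.float64(49.4)] [np.float64(22.3), np.float64(22.5), np.float64(24.2), np.float64(23.7)] tri [0.4554 0.394  0.0488] 0.18789038733598318
```

```bash
sed -i 's/^FX=.*/FX=[.5323,-.1278,-.119]/' h.py; python3 -c "
from h import *
delta([.553,.2785,.043],86.5)"
```

```text
t=6.00 pos [0.5587 0.1587 0.1907] j7 1.15 grip 0.603 F [-0.1 -0.6 -0.7]
shift cur [0.2445 1.4789 1.8463] after turn [0.1624 1.4904 1.846 ] turn [-0.     -0.0014 -0.0722]
```

```bash
python3 -m crank '[[0.2,[0.08,0.49,0],[0,0,0]],[0.2,[0.08,0.49,0],[0,0,0]],[0.2,[0.085,0.49,0],[0,0,0]],[0.2,[0,0,0.4],[0,0,-0.07]],[0.2,[0,0,0.4],[0,0,0]]]'
python3 -c "
from h import *
delta([.553,.2785,.043],86.5)
o=manip.get_obs(); cv2.imwrite('pics/w5.png',manip.camera('wrist'))"
```

```text
clock: 6.5
position: [0.5532, 0.2756, 0.1278]
ee_rot: [0.032, 0.999, 0.001, 0.001]
ft_force: [0.5, -1.1, -1.1]
grip_width: 0.601
t=6.50 pos [0.5532 0.2756 0.1278] j7 1.03 grip 0.601 F [ 0.5 -1.1 -1.1]
shift cur [0.0067 0.0344 1.0598] after turn [0.005  0.0361 1.0597] turn [ 0.002   0.002  -0.0035]
```

View pics/w5.png

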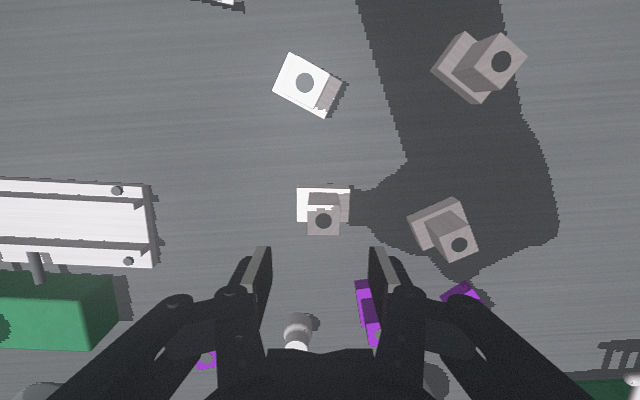

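```bash
python3 -m crank '[[0.2,[0,0.03,0.4],[0,0,0]],[0.2,[0,0,0.4],[0,0,0]],[0.2,[0,0,0.23],[0,0,0]],[0.2,[0,0,0],[0,0,0]],[-1,[0,0,0],[0,0,0]]]' 40
python3 -m crank '[[-1,[0,0,0],[0,0,0]],[-1,[0,0,0],[0,0,0]],[-1,[0,0,0],[0,0,0]],[-1,[0,0,-0.3],[0,0,0]],[-1,[0,0,-0.5],[0,0,0]]]' 40
python3 -c "
from h import *
delta(fx((0,225,100)),83.18)
o=manip.get_obs(); cv2.imwrite('pics/w6.png',manip.camera('wrist'))"
```

```text
clock: 7.05
position: [0.554, 0.2764, 0.0465]
ee_rot: [0.034, 0.999, 0.0, 0.0]
ft_force: [0.9, -0.5, 0.1]
grip_width: 0.445
clock: 7.55
position: [0.552, 0.276, 0.1083]
ee_rot: [0.034, 0.999, -0.001, -0.002]
ft_force: [1.3, -0.1, -1.8]
grip_width: 0.272
t=7.55 pos [0.552  0.276  0.1083] j7 1.03 grip 0.272 F [ 1.3 -0.1 -1.8]
shift cur [-0.2395 -2.2441  0.1084] after turn [-0.3544 -2.2291  0.1036] turn [-0.0033 -0.0045  0.0656]
```

View pics/w6.png

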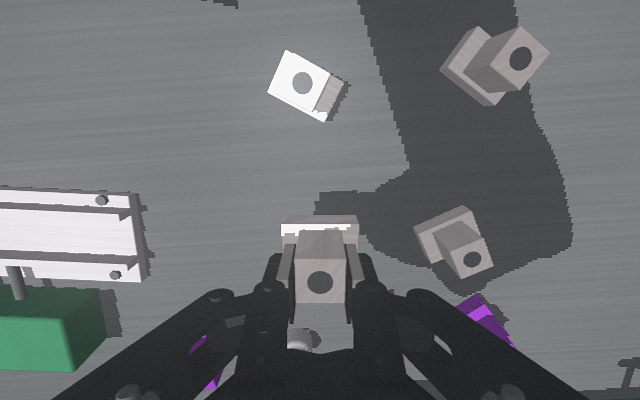

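```bash
python3 -c "
from h import *
o=manip.get_obs(); W=wristcam(o); cv2.imwrite('pics/w7.png',manip.camera('wrist'))
print(o['position'], R.from_quat(o['ee_rot']).as_matrix())
dz=o['position'][2]-.0462
h=onplane(W,(320,281),.05+dz); print(h, R.from_quat(o['ee_rot']).inv().apply(h-o['position']))
w=cv2.imread('pics/w7.png'); cv2.imwrite('pics/w7a.png',cv2.resize(w[200:330,250:390],None,fx=5,fy=4.6))
delta(fx((0,225,100)),83.18)
"
```

```text
[0.5559 0.2779 0.1173] [[-0.9977  0.0678  0.0061]
 [ 0.0679  0.9977  0.0039]
 [-0.0058  0.0043 -1.    ]]
[0.5526 0.2784 0.1211] [ 0.0033  0.0003 -0.0038]
t=7.65 pos [0.5564 0.2782 0.1156] j7 1.03 grip 0.270 F [ 0.7  0.5 -0.3]
shift cur [-0.1856 -2.2758  0.1838] after turn [-0.303  -2.2622  0.1948] turn [0.0072 0.0094 0.0651]
```

View pics/w7a.png

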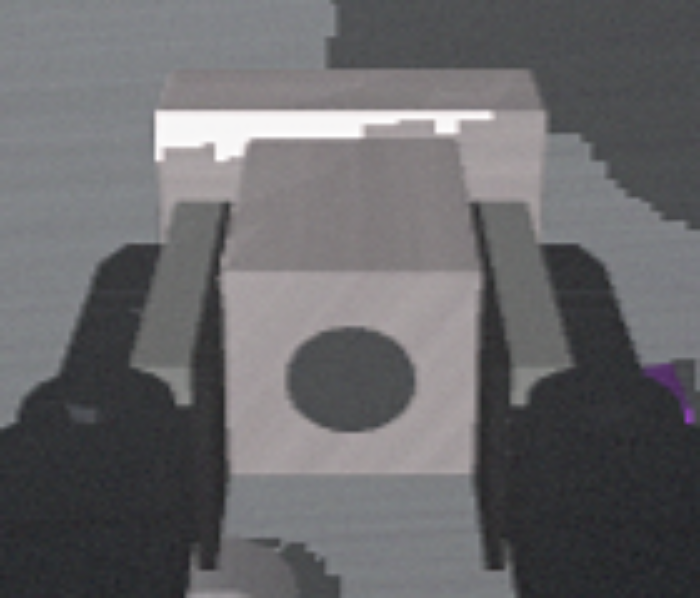

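```bash
python3 -m crank '[[-1,[-0.04,-0.45,0],[0,0,0.065]],[-1,[-0.06,-0.45,0],[0,0,0]],[-1,[-0.07,-0.45,0],[0,0,0]],[-1,[-0.07,-0.45,0],[0,0,0]],[-1,[-0.07,-0.45,0],[0,0,0]]]'
python3 -m crank '[[-1,[0,0,0],[0,0,0]],[-1,[0,0,0],[0,0,0]],[-1,[0,0,0],[0,0,0]],[-1,[0,0,0],[0,0,0]],[-1,[0,0,0],[0,0,0]]]'
python3 -c "
from h import *
delta(fx((3,225,56)),83.18)
o=manip.get_obs(); W=wristcam(o); cv2.imwrite('pics/w8.png',manip.camera('wrist'))
print(unfx(o['position']))
w=cv2.imread('pics/w8.png'); cv2.imwrite('pics/w8a.png',cv2.resize(w[150:330,200:420],None,fx=3.5,fy=3.3))
"
```

```text
clock: 8.15
position: [0.5587, 0.0937, 0.1097]
ee_rot: [0.059, 0.998, 0.0, 0.0]
ft_force: [0.8, -0.1, -0.5]
grip_width: 0.274
clock: 8.65
position: [0.5586, 0.0962, 0.1092]
ee_rot: [0.058, 0.998, 0.0, -0.0]
ft_force: [-0.1, 0.2, -0.9]
grip_width: 0.276
t=8.65 pos [0.5586 0.0962 0.1092] j7 1.28 grip 0.276 F [-0.1  0.2 -0.9]
shift cur [-0.0431 -0.0075  0.6651] after turn [-0.043  -0.0073  0.6651] turn [ 0.0003 -0.0001  0.0027]
[ -0.4435 225.583  109.2084]
```

View pics/w8a.png

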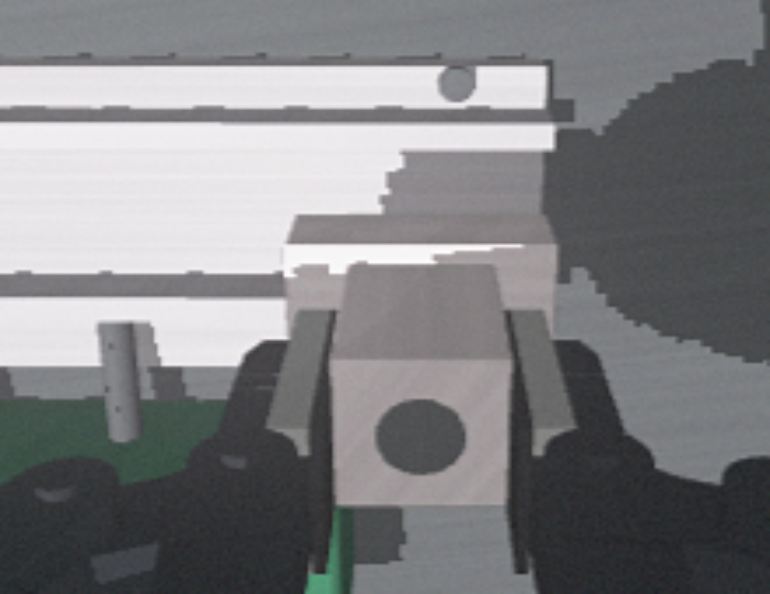

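```bash
cat > chk.py <<'E'
from h import *
import sys
# usage: bottom-edge px mid x,y ; lines
o=manip.get_obs(); W=wristcam(o); zb=o['position'][2]-.0462
a=lambda u,v:(200+u/3.5,150+v/3.3)
print('mount near bottom edge fx', unfx(onplane(W,a(420,215),zb)), unfx(onplane(W,a(420,244),zb+.016)),'hole',unfx(onplane(W,a(420,437),zb+.05)))
print('+x wall inner top',unfx(onplane(W,a(200,297),.024)),'-x outer top',unfx(onplane(W,a(300,122),.024)),'floor',unfx(onplane(W,a(200,272),.010)))
E
python3 chk.py
```

```text
mount near bottom edge fx [-16.9526 225.6485  62.9958] [-17.7649 225.64    78.9958] hole [ -2.9968 225.6533 112.9958]
+x wall inner top [ 17.8649 177.7288  24.    ] -x outer top [-24.0357 200.9574  24.    ] floor [ 17.7439 174.8946  10.    ]
```

```bash
python3 -m crank '[[-1,[-0.032,0,0.2],[0,0,0]],[-1,[0,0,0.2],[0,0,0]],[-1,[0,0,0.1],[0,0,0]],[-1,[0,0,0.08],[0,0,0]],[-1,[0,0,0.06],[0,0,0]]]'
python3 -m crank '[[-1,[0,0,0.01],[0,0,0]],[-1,[0,0,0.01],[0,0,0]],[-1,[0,0,0],[0,0,0]],[-1,[0,0,0],[0,0,0]],[-1,[0,0,0],[0,0,0]]]'
python3 -c "
from h import *
o=manip.get_obs();print(unfx(o['position']))
cv2.imwrite('pics/w9.png',manip.camera('wrist'))"
```

```text
clock: 9.2
position: [0.5612, 0.0949, 0.0574]
ee_rot: [0.059, 0.998, -0.0, -0.0]
ft_force: [-1.4, 0.8, 6.7]
grip_width: 0.272
clock: 9.7
position: [0.5616, 0.0949, 0.0574]
ee_rot: [0.059, 0.998, 0.0, 0.0]
ft_force: [-3.8, -1.1, 6.1]
grip_width: 0.274
[  2.6837 224.5791  57.4103]
```

View pics/w9.png

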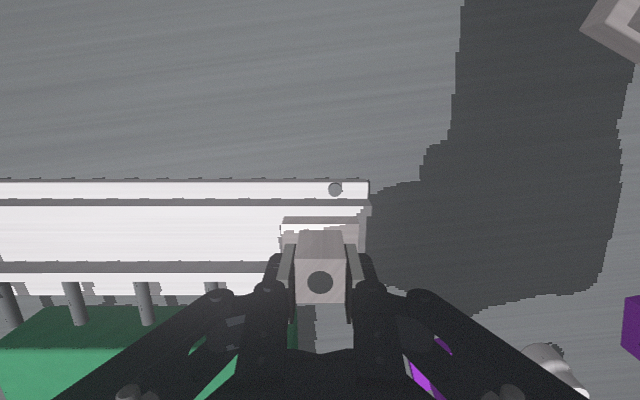

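```bash
python3 -m crank '[[-1,[0,-0.15,-0.015],[0,0,0]],[-1,[0,-0.22,0],[0,0,0]],[-1,[0,-0.22,0],[0,0,0]],[-1,[0,-0.22,0],[0,0,0]],[-1,[0,-0.22,0],[0,0,0]]]'
python3 -m crank '[[-1,[0,-0.22,0],[0,0,0]],[-1,[0,-0.22,0],[0,0,0]],[-1,[0,-0.22,0],[0,0,0]],[-1,[0,-0.22,0],[0,0,0]],[-1,[0,-0.22,0],[0,0,0]]]'
python3 -c "
from h import *
o=manip.get_obs();print(unfx(o['position']))"
```

```text
clock: 10.25
position: [0.5514, 0.0114, 0.0578]
ee_rot: [0.06, 0.998, -0.0, 0.0]
ft_force: [0.1, -0.3, -1.2]
grip_width: 0.275
clock: 10.75
position: [0.5408, -0.076, 0.0578]
ee_rot: [0.06, 0.998, -0.0, 0.0]
ft_force: [0.1, 0.1, -0.6]
grip_width: 0.273
[ 2.2895 52.4816 57.7689]
```

```bash
python3 -m crank '[[-1,[0,0,0.015],[0,0,0]],[-0.2,[0,0,0],[0,0,0]],[-0.2,[0,0,0],[0,0,0]],[-0.2,[0,0,0],[0,0,0]],[-0.2,[0,0,-0.1],[0,0,0]]]'
python3 -m crank '[[-0.2,[0,0,-0.4],[0,0,0]],[-0.2,[0,0,-0.5],[0,0,0]],[0.2,[0,0.3,-0.3],[0,0,0]],[0.2,[0,0.6,0],[0,0,0]],[0.2,[0,0.6,0],[0,0,0]]]'
python3 -c "
from h import *
o=manip.get_obs();
cv2.imwrite('pics/w10.png',manip.camera('wrist'))
delta([.4600,.2725,.0465],59.5)"
```

```text
clock: 11.25
position: [0.5404, -0.0739, 0.0638]
ee_rot: [0.059, 0.998, 0.0, -0.001]
ft_force: [0.6, 0.2, -0.8]
grip_width: 0.399
clock: 11.75
position: [0.556, 0.0459, 0.1624]
ee_rot: [0.06, 0.998, 0.001, 0.001]
ft_force: [0.4, 0.7, -0.9]
grip_width: 0.601
t=11.80 pos [0.5558 0.0566 0.1616] j7 1.34 grip 0.599 F [-0.5  8.9  1. ]
shift cur [1.4873 2.5436 1.45  ] after turn [2.4014 1.7169 1.4388] turn [0.0067 0.0001 0.5383]
```

View pics/w10.png

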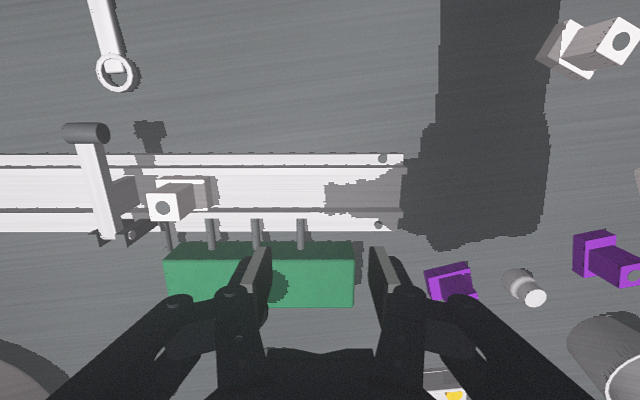

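```bash
python3 -m crank '[[0.2,[0.3,0.5,0],[0,0,0]],[0.2,[0.3,0.51,0],[0,0,0]],[0.2,[0.3,0.51,0],[0,0,0]],[0.2,[0.3,0.51,0],[0,0,0]],[0.2,[0.3,0.51,0],[0,0,0]]]'
python3 -m crank '[[0.2,[0,0,0],[0,0,0.18]],[0.2,[0,0,0.1],[0,0,0.18]],[0.2,[0,0,0.2],[0,0,0.18]],[0.2,[0,0,0],[0,0,0]],[0.2,[0,0,0],[0,0,0]]]'
cat > look.py <<'E'
from h import *
import sys
n=sys.argv[1]; o=manip.get_obs(); np.save(n+'.npy',np.r_[o['position'],o['ee_rot']]); cv2.imwrite(f'pics/{n}.png',manip.camera('wrist'))
E
python3 look.py w11; python3 -c "
from h import *
delta([.4600,.2725,.0465],59.5)"
```

```text
clock: 12.3
position: [0.4592, 0.2624, 0.1612]
ee_rot: [0.059, 0.998, 0.0, 0.0]
ft_force: [1.1, 0.5, -0.8]
grip_width: 0.6
clock: 12.8
position: [0.4601, 0.2608, 0.1369]
ee_rot: [0.266, 0.964, -0.0, -0.0]
ft_force: [-1.1, 0.8, 0.4]
grip_width: 0.599
t=12.85 pos [0.4604 0.2609 0.1373] j7 0.46 grip 0.601 F [ 0.3  0.1 -1. ]
shift cur [0.0786 0.1211 1.1347] after turn [0.0776 0.1222 1.1347] turn [ 0.0007  0.0003 -0.0079]
```

View pics/w11.png

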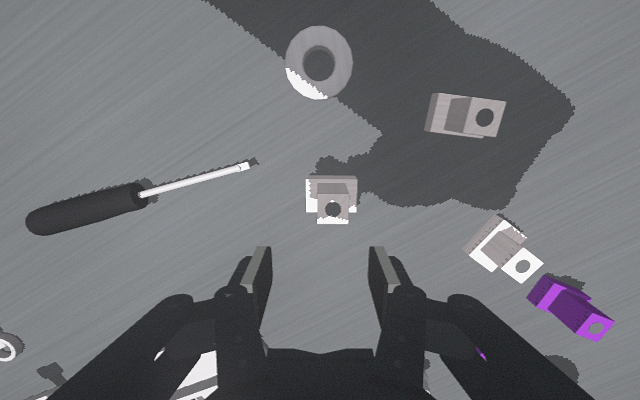

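```bash
python3 -c "
from h import *
v=np.load('w11.npy'); W=wristcam(dict(position=v[:3],ee_rot=v[3:]))
for p in [(333,209),(485,118),(522,266)]: print(onplane(W,p,.05))
delta([.4600,.2725,.0465],59.5)"
```

```text
[0.4597 0.2725 0.05  ]
[0.456  0.3934 0.05  ]
[0.578  0.3773 0.05  ]
t=12.85 pos [0.4604 0.2609 0.1373] j7 0.46 grip 0.601 F [ 0.3  0.1 -1. ]
shift cur [0.0786 0.1211 1.1347] after turn [0.0776 0.1222 1.1347] turn [ 0.0007  0.0003 -0.0079]
```

```bash
python3 -m crank '[[0.2,[0.08,0.12,0.2],[0,0,-0.005]],[0.2,[0,0,0.4],[0,0,0]],[0.2,[0,0,0.4],[0,0,0]],[0.2,[0,0,0.13],[0,0,0]],[0.2,[0,0,0],[0,0,0]]]' 40
python3 -c "
from h import *
delta([.4597,.2725,.0465],59.5)"
python3 -m crank '[[-1,[0,0,0],[0,0,0]],[-1,[0,0,0],[0,0,0]],[-1,[0,0,0],[0,0,0]],[-1,[0,0,0],[0,0,0]],[-1,[0,0,0],[0,0,0]]]' 40
python3 -m crank '[[-1,[0,0,-0.3],[0,0,0]],[-1,[0,0,-0.3],[0,0,0]],[-1,[0,0,-0.2],[0,0,0]],[-1,[0,0,0],[0,0,0]],[-1,[0,0,0],[0,0,0]]]'
python3 -c "
from h import *
delta(fx((0,228,110)),83.18)"
python3 look.py w12
```

```text
clock: 13.35
position: [0.4592, 0.2719, 0.0456]
ee_rot: [0.265, 0.964, -0.001, -0.001]
ft_force: [-0.6, -0.3, 0.0]
grip_width: 0.601
t=13.35 pos [0.4592 0.2719 0.0456] j7 0.46 grip 0.601 F [-0.6 -0.3  0. ]
shift cur [-0.0011  0.0094 -0.0116] after turn [-0.0012  0.0094 -0.0116] turn [-0.0024 -0.001  -0.0063]
clock: 13.85
position: [0.4608, 0.273, 0.048]
ee_rot: [0.266, 0.964, 0.001, 0.001]
ft_force: [0.1, -0.6, 7.4]
grip_width: 0.276
clock: 14.35
position: [0.4597, 0.2724, 0.1101]
ee_rot: [0.266, 0.964, 0.0, 0.0]
ft_force: [0.2, 1.0, -1.1]
grip_width: 0.273
t=14.35 pos [0.4597 0.2724 0.1101] j7 0.44 grip 0.273 F [ 0.2  1.  -1.1]
shift cur [-2.1842 -1.2256  0.0012] after turn [-1.4956 -2.009   0.0018] turn [ 0.0009  0.0004 -0.5342]
```

View pics/w12.png

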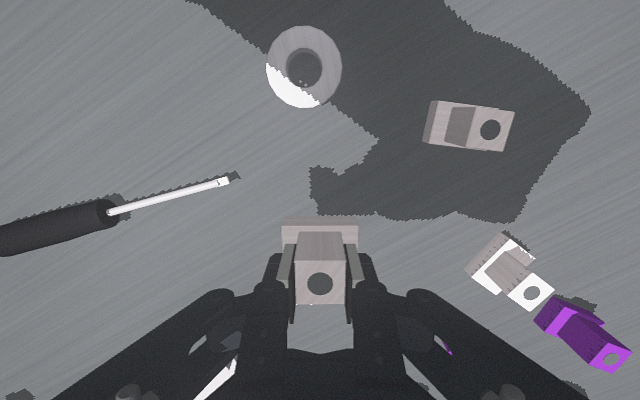

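```bash
python3 -c "
from h import *
v=np.load('w12.npy'); W=wristcam(dict(position=v[:3],ee_rot=v[3:]))
h=onplane(W,(320,284),.05+.062); print(h, R.from_quat(v[3:]).inv().apply(h-v[:3])*1000)"
python3 -m crank '[[-1,[-0.43,-0.25,0],[0,0,0]],[-1,[-0.44,-0.25,0],[0,0,0]],[-1,[-0.44,-0.25,0],[0,0,0]],[-1,[-0.44,-0.25,0],[0,0,0]],[-1,[-0.44,-0.23,0],[0,0,0]]]'
python3 -m crank '[[-1,[0,0,0],[0,0,-0.18]],[-1,[0,0,0],[0,0,-0.18]],[-1,[0,0,0],[0,0,-0.175]],[-1,[0,0,0],[0,0,0]],[-1,[0,0,0],[0,0,0]]]'
python3 look.py w13
python3 -c "
from h import *
w=cv2.imread('pics/w13.png'); cv2.imwrite('pics/w13a.png',cv2.resize(w[150:330,200:420],None,fx=3.5,fy=3.3))
delta(fx((2,228,58)),83.18);print(unfx(manip.get_obs()['position']))"
```

```text
[0.4593 0.2728 0.112 ] [ 0.5231  0.2286 -1.8543]
clock: 14.9
position: [0.5595, 0.0962, 0.1088]
ee_rot: [0.266, 0.964, -0.001, -0.001]
ft_force: [1.2, 0.5, -1.9]
grip_width: 0.269
clock: 15.4
position: [0.5591, 0.0978, 0.1092]
ee_rot: [0.061, 0.998, -0.0, -0.001]
ft_force: [-0.2, 0.2, -1.4]
grip_width: 0.271
t=15.45 pos [0.5592 0.0979 0.1094] j7 1.25 grip 0.277 F [ 0.  -0.7 -1.6]
shift cur [-0.0264  0.0093  0.6427] after turn [-0.0258  0.009   0.6427] turn [-0.0004 -0.0012 -0.0043]
[ -0.0637 227.2778 109.4145]
```

View pics/w13a.png

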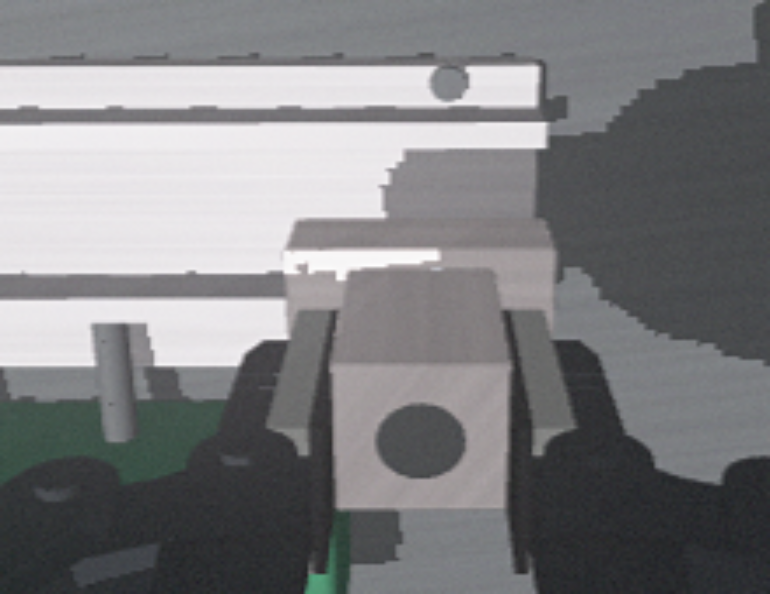

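```bash
sed -i 's/\.0462/.0478/;s/a(420,215)/a(420,219)/;s/a(420,244)/a(420,249)/;s/a(420,437)/a(420,441)/' chk.py; python3 chk.py
```

```text
mount near bottom edge fx [-15.2312 227.6342  61.6145] [-15.8547 227.6374  77.6145] hole [ -0.9326 227.591  111.6145]
+x wall inner top [ 18.0293 179.4657  24.    ] -x outer top [-23.7912 202.9347  24.    ] floor [ 17.876  176.6253  10.    ]
```

```bash
python3 -m crank '[[-1,[-0.01,0,0.2],[0,0,0]],[-1,[0,0,0.2],[0,0,0]],[-1,[0,0,0.1],[0,0,0]],[-1,[0,0,0.08],[0,0,0]],[-1,[0,0,0.06],[0,0,0]]]'
python3 -m crank '[[-1,[0,0,0.01],[0,0,0]],[-1,[0,0,0],[0,0,0]],[-1,[0,0,0],[0,0,0]],[-1,[0,0,0],[0,0,0]],[-1,[0,0,0],[0,0,0]]]'
python3 -c "
from h import *
print(unfx(manip.get_obs()['position']))"
```

```text
clock: 15.95
position: [0.5604, 0.0979, 0.0586]
ee_rot: [0.06, 0.998, 0.0, 0.0]
ft_force: [0.7, 0.6, -1.4]
grip_width: 0.27
clock: 16.45
position: [0.5605, 0.0979, 0.0583]
ee_rot: [0.059, 0.998, 0.0, 0.0]
ft_force: [0.1, -0.6, -1.9]
grip_width: 0.275
[  1.1608 227.4672  58.2692]
```

```bash
python3 -m crank '[[-1,[0,-0.1,0],[0,0,0]],[-1,[0,-0.2,0],[0,0,0]],[-1,[0,-0.2,0],[0,0,0]],[-1,[0,-0.2,0],[0,0,0]],[-1,[0,-0.2,0],[0,0,0]]]'
python3 -m crank '[[-1,[0,-0.2,0],[0,0,0]],[-1,[0,-0.2,0],[0,0,0]],[-1,[0,-0.14,0],[0,0,0]],[-1,[0,0,0.015],[0,0,0]],[-1,[0,0,0.015],[0,0,0]]]'
python3 -c "
from h import *
print(unfx(manip.get_obs()['position']))"
```

```text
clock: 16.95
position: [0.5515, 0.0242, 0.0581]
ee_rot: [0.06, 0.998, -0.0, -0.0]
ft_force: [-1.0, 0.2, -1.9]
grip_width: 0.271
clock: 17.45
position: [0.5466, -0.0202, 0.0579]
ee_rot: [0.061, 0.998, -0.001, -0.0]
ft_force: [-18.0, -10.8, 40.3]
grip_width: 0.274
[  1.4573 108.5055  57.9157]
```

```bash
python3 -m crank '[[-1,[0,0,-0.015],[0,0,0]],[-0.2,[0,0,0],[0,0,0]],[-0.2,[0,0,0],[0,0,0]],[-0.2,[0,0,0],[0,0,0]],[-0.2,[0,0,-0.1],[0,0,0]]]'
python3 -m crank '[[-0.2,[0,0,-0.4],[0,0,0]],[-0.2,[0,0,-0.5],[0,0,0]],[0.2,[0,0.3,-0.3],[0,0,0]],[0.2,[0,0.6,0],[0,0,0]],[0.2,[0,0.6,0],[0,0,0]]]'
python3 look.py w14; python3 -c "
from h import *
delta([.5783,.3775,.0465],114)"
```

```text
clock: 17.95
position: [0.5459, -0.0163, 0.064]
ee_rot: [0.059, 0.998, -0.0, -0.001]
ft_force: [0.2, -0.3, -0.1]
grip_width: 0.4
clock: 18.45
position: [0.5617, 0.1036, 0.1628]
ee_rot: [0.06, 0.998, 0.001, 0.001]
ft_force: [0.6, -0.2, -0.0]
grip_width: 0.605
t=18.50 pos [0.5609 0.1144 0.162 ] j7 1.22 grip 0.600 F [-1.6  9.6 -0.8]
shift cur [0.1464 3.285  1.4611] after turn [-1.5362  2.9161  1.4435] turn [ 0.0064  0.0031 -0.6733]
```

View pics/w14.png

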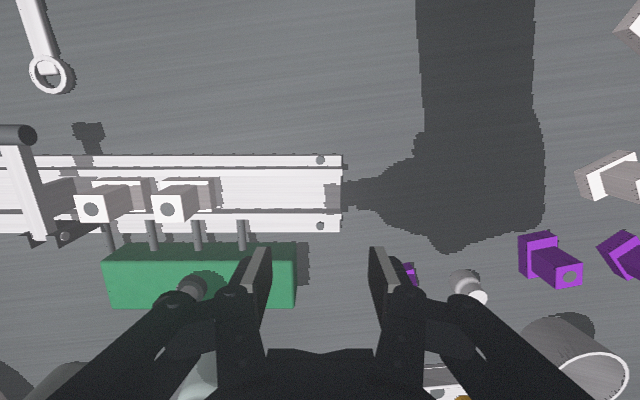

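```bash
python3 -m crank '[[0.2,[0.03,0.55,0],[0,0,0]],[0.2,[0.03,0.55,0],[0,0,0]],[0.2,[0.03,0.55,0],[0,0,0]],[0.2,[0.03,0.55,0],[0,0,0]],[0.2,[0.02,0.55,0],[0,0,0]]]'
python3 -m crank '[[0.2,[0.01,0.5,0],[0,0,0]],[0.2,[0,0,0],[0,0,-0.17]],[0.2,[0,0,0.1],[0,0,-0.17]],[0.2,[0,0,0.1],[0,0,-0.17]],[0.2,[0,0,0.1],[0,0,-0.165]]]'
python3 look.py w15; python3 -c "
from h import *
delta([.5783,.3775,.047],114)"
```

```text
clock: 19.0
position: [0.5756, 0.3241, 0.1614]
ee_rot: [0.059, 0.998, 0.0, 0.0]
ft_force: [1.0, 0.4, 1.3]
grip_width: 0.601
clock: 19.5
position: [0.5797, 0.3621, 0.1368]
ee_rot: [-0.207, 0.978, -0.0, -0.0]
ft_force: [-0.9, 0.6, -0.3]
grip_width: 0.598
t=19.55 pos [0.5793 0.3616 0.1353] j7 1.36 grip 0.601 F [-0.1 -0.5 -1.3]
shift cur [-0.0729  0.1863  1.1029] after turn [-0.0696  0.186   1.1032] turn [-0.0009 -0.0025  0.0078]
```

View pics/w15.png

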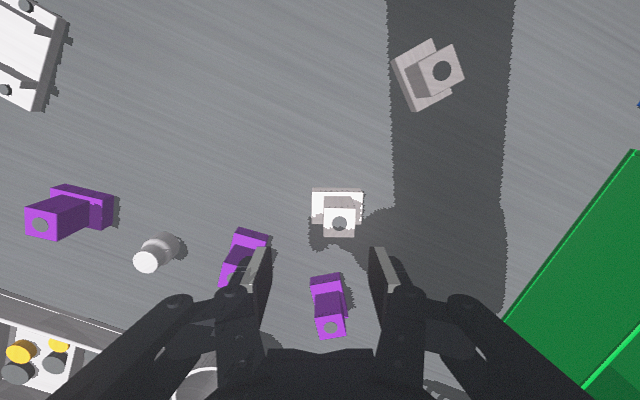

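```bash
python3 -c "
from h import *
v=np.load('w15.npy'); W=wristcam(dict(position=v[:3],ee_rot=v[3:])); C=cams()
print(onplane(W,(339,224),.05))
T=ori(114)
for p in [(178,152),(207,155)]:
    print(onplane(C['top'],p,.03))
t=lambda a:np.array(a)/[5,4.6]+[155,135]
for n,P in {'p1hole':((105,70),.05),'p2hole':((255,82),.05),'p1base':((140,118),.0),'p1b2':((162,88),.016),'p2b1':((245,132),0),'p2b2':((297,127),0)}.items():
    w=onplane(C['top'],t(P[0]),P[1]); print(n,w, T.inv().apply(w-[.578,.3775,0])*1000)
"
```

```text
[0.5791 0.378  0.05  ]
[0.6655 0.4105 0.03  ]
[0.654  0.3205 0.03  ]
p1hole [0.6668 0.4111 0.05  ] [-94.7557  -5.4483 -50.    ]
p2hole [0.6565 0.3192 0.05  ] [-48.0218 -85.2186 -50.    ]
p1base [0.6439 0.4029 0.    ] [-70.5553  -3.5845   0.    ]
p1b2 [0.6612 0.385  0.016 ] [-79.0136 -27.0029 -16.    ]
p2b1 [0.6326 0.3365 0.    ] [-33.174  -59.6885   0.    ]
p2b2 [0.6353 0.3036 0.    ] [-22.3018 -90.855    0.    ]
```

```bash
python3 -m crank '[[0.1,[-0.07,0.19,0.1],[0,0,0]],[0.1,[0,0,0.4],[0,0,0]],[0.1,[0,0,0.4],[0,0,0]],[0.1,[0,0,0.18],[0,0,0]],[0.1,[0,0,0],[0,0,0]]]' 40
python3 -c "
from h import *
delta([.5788,.3777,.047],114)"
python3 -m crank '[[-1,[0,0,0],[0,0,0]],[-1,[0,0,0],[0,0,0]],[-1,[0,0,0],[0,0,0]],[-1,[0,0,0],[0,0,0]],[-1,[0,0,0],[0,0,0]]]' 40
python3 -m crank '[[-1,[0,0,-0.3],[0,0,0]],[-1,[0,0,-0.3],[0,0,0]],[-1,[0,0,-0.2],[0,0,0]],[-1,[0,0,0],[0,0,0]],[-1,[0,0,0],[0,0,0]]]'
python3 -c "
from h import *
delta(fx((1,228,110)),83.18)"
python3 look.py w16
```

```text
clock: 20.05
position: [0.5774, 0.3785, 0.0482]
ee_rot: [-0.204, 0.979, -0.001, -0.002]
ft_force: [-0.4, -0.7, -0.6]
grip_width: 0.548
t=20.05 pos [0.5774 0.3785 0.0482] j7 1.32 grip 0.548 F [-0.4 -0.7 -0.6]
shift cur [-0.0121 -0.0159  0.0149] after turn [-0.0119 -0.016   0.0149] turn [-0.0007 -0.0049 -0.0111]
clock: 20.55
position: [0.5798, 0.3792, 0.0526]
ee_rot: [-0.204, 0.979, 0.001, 0.002]
ft_force: [-0.3, 0.4, 7.5]
grip_width: 0.272
clock: 21.05
position: [0.5786, 0.3782, 0.114]
ee_rot: [-0.204, 0.979, -0.0, -0.0]
ft_force: [0.8, -0.2, -1.8]
grip_width: 0.276
t=21.05 pos [0.5786 0.3782 0.114 ] j7 1.33 grip 0.276 F [ 0.8 -0.2 -1.8]
shift cur [ 1.6079 -3.1138  0.0506] after turn [-0.1887 -3.4994  0.0501] turn [-0.0001 -0.0003  0.6755]
```

View pics/w16.png

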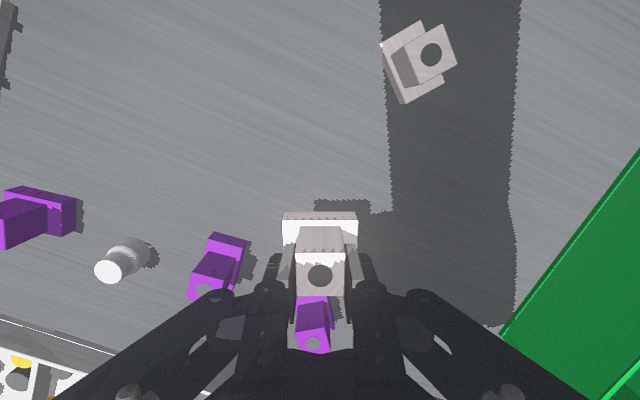

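```bash
python3 -m crank '[[-1,[0.268,-0.51,0],[0,0,0]],[-1,[0.268,-0.52,0],[0,0,0]],[-1,[0.268,-0.52,0],[0,0,0]],[-1,[0.268,-0.52,0],[0,0,0]],[-1,[0.268,-0.52,0],[0,0,0]]]'
python3 -m crank '[[-1,[0.268,-0.52,0],[0,0,0]],[-1,[0,0,0],[0,0,0.17]],[-1,[0,0,0],[0,0,0.17]],[-1,[0,0,0],[0,0,0.17]],[-1,[0,0,0],[0,0,0.166]]]'
python3 -m crank '[[-1,[0,0,0],[0,0,0]],[-1,[0,0,0],[0,0,0]],[-1,[0,0,0],[0,0,0]],[-1,[0,0,0],[0,0,0]],[-1,[0,0,0],[0,0,0]]]'
python3 look.py w17
python3 -c "
from h import *
w=cv2.imread('pics/w17.png'); cv2.imwrite('pics/w17a.png',cv2.resize(w[150:330,200:420],None,fx=3.5,fy=3.3))
delta(fx((1,228,63)),83.18);print(unfx(manip.get_obs()['position']))"
```

```text
clock: 21.6
position: [0.5623, 0.1435, 0.1131]
ee_rot: [-0.204, 0.979, -0.0, -0.001]
ft_force: [1.1, -0.5, -0.3]
grip_width: 0.269
clock: 22.1
position: [0.5596, 0.0986, 0.113]
ee_rot: [0.063, 0.998, -0.0, -0.001]
ft_force: [-0.3, -0.2, -1.4]
grip_width: 0.274
clock: 22.6
position: [0.5604, 0.0989, 0.1144]
ee_rot: [0.059, 0.998, 0.0, -0.0]
ft_force: [0.6, -0.2, -2.3]
grip_width: 0.27
t=22.65 pos [0.5604 0.0989 0.1144] j7 1.23 grip 0.268 F [ 0.9  0.2 -1.4]
shift cur [ 0.0003 -0.0051  0.6429] after turn [ 0.0003 -0.005   0.6429] turn [ 0.0001 -0.      0.0005]
[  1.0273 228.4014 114.431 ]
```

View pics/w17a.png

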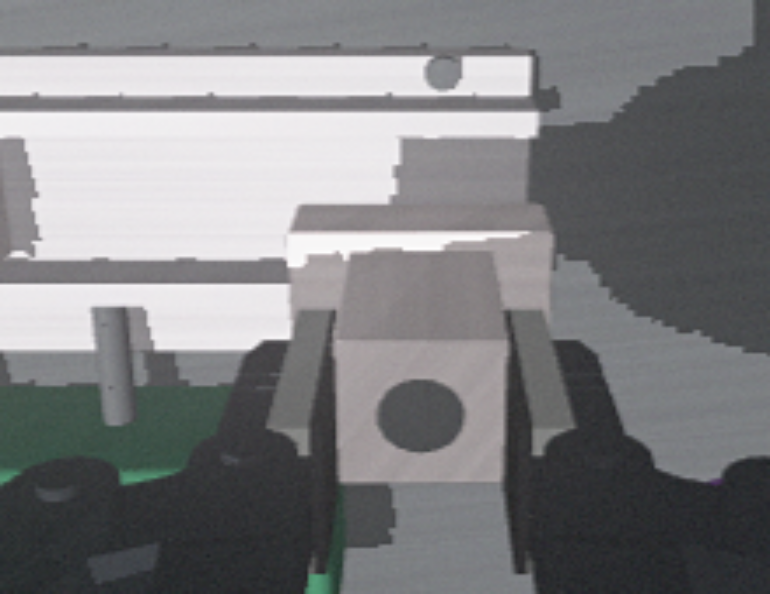

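```bash
sed -i 's/\.0478/.0522/;s/a(420,219)/a(420,204)/;s/a(420,249)/a(420,232)/;s/a(420,441)/a(420,415)/;s/a(200,297)/a(200,283)/;s/a(300,122)/a(300,109)/;s/a(200,272)/a(200,261)/' chk.py; python3 chk.py
```

```text
mount near bottom edge fx [-15.4578 228.7227  62.231 ] [-16.0849 228.7166  78.231 ] hole [ -1.2536 228.7115 112.231 ]
+x wall inner top [ 18.1124 179.7594  24.    ] -x outer top [-24.1979 203.5137  24.    ] floor [ 18.4635 176.8937  10.    ]
```

```bash
python3 -m crank '[[-1,[-0.011,0,0.2],[0,0,0]],[-1,[0,0,0.2],[0,0,0]],[-1,[0,0,0.1],[0,0,0]],[-1,[0,0,0.08],[0,0,0]],[-1,[0,0,0.05],[0,0,0]]]'
python3 -m crank '[[-1,[0,0,0],[0,0,0]],[-1,[0,-0.14,0],[0,0,0]],[-1,[0,-0.2,0],[0,0,0]],[-1,[0,-0.2,0],[0,0,0]],[-1,[0,-0.18,0],[0,0,0]]]'
python3 -m crank '[[-1,[0,0,0],[0,0,0]],[-1,[0,0,0],[0,0,0]],[-1,[0,0,0.01],[0,0,0]],[-1,[0,0,0],[0,0,0]],[-1,[0,0,0],[0,0,0]]]'
python3 -c "
from h import *
print(unfx(manip.get_obs()['position']))"
```

```text
clock: 23.15
position: [0.5614, 0.0988, 0.0638]
ee_rot: [0.06, 0.998, 0.0, -0.0]
ft_force: [0.2, -0.5, -1.5]
grip_width: 0.267
clock: 23.65
position: [0.5543, 0.0391, 0.0644]
ee_rot: [0.061, 0.998, -0.0, 0.0]
ft_force: [0.2, -0.2, -1.4]
grip_width: 0.273
clock: 24.15
position: [0.5544, 0.0423, 0.0632]
ee_rot: [0.059, 0.998, 0.0, -0.0]
ft_force: [-0.1, 0.6, -1.8]
grip_width: 0.273
[  1.7869 171.4999  63.163 ]
```

Lower in small steps to contact and release.

```bash
python3 -m crank '[[-1,[0,0,0.01],[0,0,0]],[-1,[0,0,0.005],[0,0,0]],[-1,[0,0,0],[0,0,0]],[-1,[0,0,0],[0,0,0]],[-1,[0,0,0],[0,0,0]]]'
python3 -m crank '[[-0.2,[0,0,0],[0,0,0]],[-0.2,[0,0,0],[0,0,0]],[-0.2,[0,0,0],[0,0,0]],[-0.2,[0,0,-0.1],[0,0,0]],[-0.2,[0,0,-0.4],[0,0,0]]]'
python3 -m crank '[[-0.2,[0,0,-0.5],[0,0,0]],[0.2,[0,0.3,-0.2],[0,0,0]],[0.2,[0.2,0.5,0],[0,0,0]],[0.2,[0.2,0.5,0],[0,0,0]],[0.2,[0.2,0.5,0],[0,0,0]]]'
python3 look.py w18; python3 -c "
from h import *
delta([.4557,.3933,.050],52.5)"
```

```text
clock: 24.65
position: [0.5546, 0.0421, 0.0626]
ee_rot: [0.059, 0.998, 0.0, 0.0]
ft_force: [-2.3, 0.1, 5.3]
grip_width: 0.273
clock: 25.15
position: [0.5524, 0.0414, 0.1001]
ee_rot: [0.06, 0.998, -0.001, -0.003]
ft_force: [0.1, 0.1, 0.2]
grip_width: 0.397
clock: 25.65
position: [0.5236, 0.1917, 0.159]
ee_rot: [0.06, 0.998, 0.0, 0.001]
ft_force: [0.9, 1.3, -0.3]
grip_width: 0.599
t=25.70 pos [0.5207 0.2004 0.1589] j7 1.03 grip 0.597 F [-2.8  7.7  0.1]
shift cur [1.0739 2.3003 1.3714] after turn [2.1125 1.418  1.3609] turn [ 0.0049 -0.0024  0.6919]
```

View pics/w18.png

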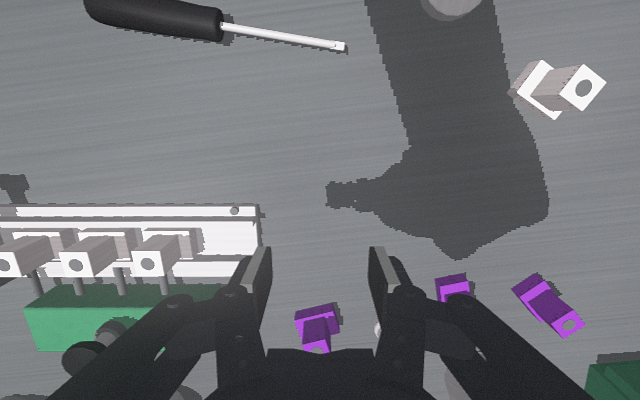

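```bash
python3 -m crank '[[0.2,[0.215,0.45,0],[0,0,0]],[0.2,[0.215,0.45,0],[0,0,0]],[0.2,[0.215,0.45,0],[0,0,0]],[0.2,[0.215,0.45,0],[0,0,0]],[0.2,[0.215,0.45,0],[0,0,0]]]'
python3 -m crank '[[0.2,[0,0,0],[0,0,0.173]],[0.2,[0,0,0],[0,0,0.173]],[0.2,[0,0,0.1],[0,0,0.173]],[0.2,[0,0,0.1],[0,0,0.173]],[0.2,[0,0,0],[0,0,0]]]'
python3 look.py w19; python3 -c "
from h import *
delta([.4557,.3933,.050],52.5)"
```

```text
clock: 26.2
position: [0.4596, 0.3805, 0.1588]
ee_rot: [0.06, 0.998, 0.0, 0.0]
ft_force: [0.6, 0.7, 0.8]
grip_width: 0.6
clock: 26.7
position: [0.4597, 0.3788, 0.1415]
ee_rot: [0.326, 0.945, -0.001, -0.0]
ft_force: [-1.1, 0.5, -0.1]
grip_width: 0.602
t=26.75 pos [0.4599 0.379  0.1421] j7 0.15 grip 0.600 F [0.7 0.7 0.6]
shift cur [0.1515 0.1096 1.1518] after turn [0.1508 0.1097 1.1518] turn [-0.0008  0.0002 -0.0069]
```

View pics/w19.png

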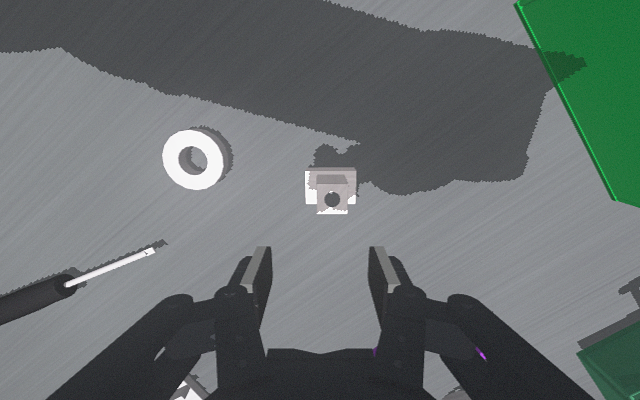

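```bash
python3 -c "
from h import *
v=np.load('w19.npy'); W=wristcam(dict(position=v[:3],ee_rot=v[3:])); print(onplane(W,(332,199),.05))"
python3 -m crank '[[0.1,[0.15,0.11,0.1],[0,0,0]],[0.1,[0,0,0.4],[0,0,0]],[0.1,[0,0,0.4],[0,0,0]],[0.1,[0,0,0.22],[0,0,0]],[0.1,[0,0,0],[0,0,0]]]' 40
python3 -c "
from h import *
delta([.4557,.3935,.050],52.5)"
python3 -m crank '[[-1,[0,0,0],[0,0,0]],[-1,[0,0,0],[0,0,0]],[-1,[0,0,0],[0,0,0]],[-1,[0,0,0],[0,0,0]],[-1,[0,0,0],[0,0,0]]]' 40
python3 -m crank '[[-1,[0,0,-0.3],[0,0,0]],[-1,[0,0,-0.3],[0,0,0]],[-1,[0,0,-0.2],[0,0,0]],[-1,[0,0,0],[0,0,0]],[-1,[0,0,0],[0,0,0]]]'
python3 -c "
from h import *
delta(fx((1,230,112)),83.18)"
python3 look.py w20
```

```text
[0.4553 0.3938 0.05  ]
clock: 27.25
position: [0.4541, 0.3935, 0.0497]
ee_rot: [0.324, 0.946, -0.002, -0.001]
ft_force: [-0.1, -0.8, -0.1]
grip_width: 0.551
t=27.25 pos [0.4541 0.3935 0.0497] j7 0.13 grip 0.551 F [-0.1 -0.8 -0.1]
shift cur [-0.0154  0.0122 -0.0033] after turn [-0.0155  0.0122 -0.0032] turn [-0.0054 -0.0015 -0.0063]
clock: 27.75
position: [0.4566, 0.3944, 0.0539]
ee_rot: [0.325, 0.946, 0.001, 0.0]
ft_force: [-0.7, 0.3, 6.3]
grip_width: 0.27
clock: 28.25
position: [0.4558, 0.3934, 0.1161]
ee_rot: [0.325, 0.946, -0.0, -0.0]
ft_force: [-0.1, -0.9, -1.5]
grip_width: 0.269
t=28.25 pos [0.4558 0.3934 0.1161] j7 0.13 grip 0.269 F [-0.1 -0.9 -1.5]
shift cur [-3.2862 -2.0805  0.0508] after turn [-1.7361 -3.4805  0.0508] turn [-0.0001 -0.0001 -0.6923]
```

View pics/w20.png

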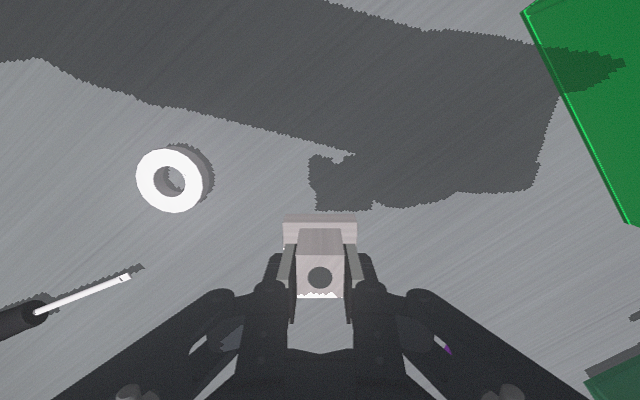

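```bash
python3 -m crank '[[-1,[-0.46,-0.29,0],[0,0,0]],[-1,[-0.47,-0.3,0],[0,0,0]],[-1,[-0.47,-0.3,0],[0,0,0]],[-1,[-0.47,-0.3,0],[0,0,0]],[-1,[-0.47,-0.3,0],[0,0,0]]]'
python3 -m crank '[[-1,[-0.47,-0.3,0],[0,0,0]],[-1,[-0.47,-0.29,0],[0,0,0]],[-1,[0,0,0],[0,0,-0.173]],[-1,[0,0,0],[0,0,-0.173]],[-1,[0,0,0],[0,0,-0.173]]]'
python3 -m crank '[[-1,[0,0,0],[0,0,-0.173]],[-1,[0,0,0],[0,0,0]],[-1,[0,0,0],[0,0,0]],[-1,[0,0,0],[0,0,0]],[-1,[0,0,0],[0,0,0]]]'
python3 look.py w21
python3 -c "
from h import *
w=cv2.imread('pics/w21.png'); cv2.imwrite('pics/w21a.png',cv2.resize(w[150:330,200:420],None,fx=3.5,fy=3.3))
delta(fx((1,230,64)),83.18);print(unfx(manip.get_obs()['position']))"
```

```text
clock: 28.8
position: [0.5298, 0.1824, 0.1152]
ee_rot: [0.325, 0.946, -0.001, -0.001]
ft_force: [1.0, 0.6, -1.0]
grip_width: 0.271
clock: 29.3
position: [0.5597, 0.1004, 0.1149]
ee_rot: [0.125, 0.992, -0.0, -0.001]
ft_force: [-0.2, 0.0, -2.0]
grip_width: 0.27
clock: 29.8
position: [0.5603, 0.101, 0.1162]
ee_rot: [0.061, 0.998, -0.0, -0.0]
ft_force: [-0.6, -0.1, -2.4]
grip_width: 0.27
t=29.85 pos [0.5603 0.101  0.1163] j7 1.22 grip 0.271 F [ 1.1 -0.6 -1.1]
shift cur [-0.0046 -0.0065  0.654 ] after turn [-0.0045 -0.0065  0.654 ] turn [-0.0001 -0.0002 -0.0021]
[  0.643  230.5197 116.3212]
```

View pics/w21a.png

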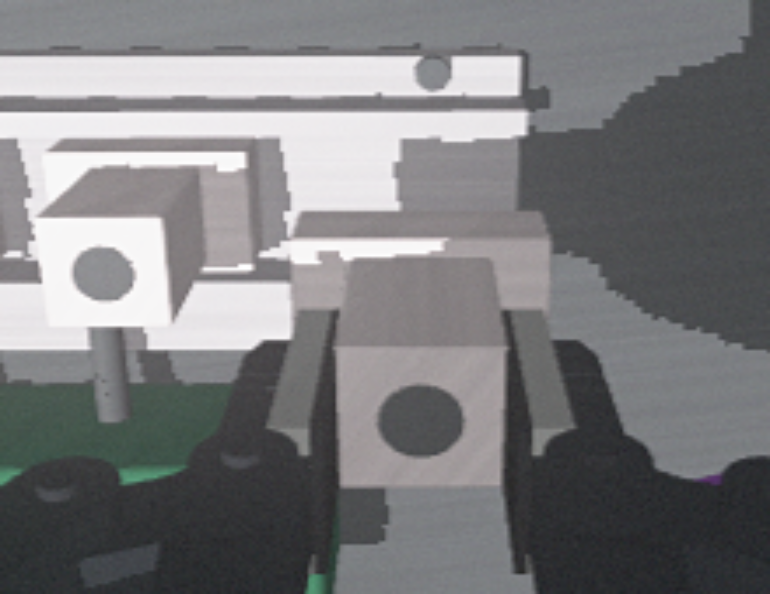

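```bash
sed -i 's/\.0522/.0538/;s/a(420,204)/a(420,212)/;s/a(420,232)/a(420,240)/;s/a(420,415)/a(420,421)/;s/a(200,283)/a(200,283)/;s/a(300,109)/a(300,109)/;s/a(200,261)/a(270,261)/' chk.py; python3 chk.py
```

```text
mount near bottom edge fx [-13.6556 230.8648  62.5212] [-14.3492 230.8622  78.5212] hole [  0.3578 230.8311 112.5212]
+x wall inner top [ 18.4734 181.3878  24.    ] -x outer top [-24.1678 205.4442  24.    ] floor [ 18.7932 195.1654  10.    ]
```

```bash
python3 -m crank '[[-1,[0.009,0,0.2],[0,0,0]],[-1,[0,0,0.2],[0,0,0]],[-1,[0,0,0.1],[0,0,0]],[-1,[0,0,0.08],[0,0,0]],[-1,[0,0,0.055],[0,0,0]]]'
python3 -m crank '[[-1,[0,0,0.01],[0,0,0]],[-1,[0,0,0.005],[0,0,0]],[-1,[0,0,0],[0,0,0]],[-1,[0,0,0],[0,0,0]],[-1,[0,0,0],[0,0,0]]]'
```

```text
clock: 30.35
position: [0.5598, 0.1011, 0.0655]
ee_rot: [0.06, 0.998, 0.0, 0.0]
ft_force: [0.0, -0.2, -1.6]
grip_width: 0.269
clock: 30.85
position: [0.5598, 0.1011, 0.0647]
ee_rot: [0.06, 0.998, 0.0, 0.0]
ft_force: [-0.5, 0.5, -2.2]
grip_width: 0.275
```

```bash
python3 -m crank '[[-1,[0,0,0.01],[0,0,0]],[-1,[0,0,0.005],[0,0,0]],[-1,[0,0,0],[0,0,0]],[-1,[0,0,0],[0,0,0]],[-1,[0,0,0],[0,0,0]]]'
python3 -m crank '[[-0.2,[0,0,0],[0,0,0]],[-0.2,[0,0,0],[0,0,0]],[-0.2,[0,0,0],[0,0,0]],[-0.2,[0,0,-0.1],[0,0,0]],[-0.2,[0,0,-0.4],[0,0,0]]]'
python3 -m crank '[[-1,[0,0.2,-0.3],[0,0,0]],[-1,[0,0.5,0],[0,0,0]],[-1,[0,0.2,0],[0,0,0]],[-1,[0,0,0],[0,0,0]],[-1,[0,0,0],[0,0,0]]]'
python3 look.py w22; python3 -c "
from h import *
print(unfx(manip.get_obs()['position']));delta(fx((0,290,40)),83.18)"
```

```text
clock: 31.35
position: [0.5599, 0.1011, 0.064]
ee_rot: [0.06, 0.998, 0.0, 0.0]
ft_force: [-1.7, -1.0, 5.1]
grip_width: 0.271
clock: 31.85
position: [0.5576, 0.1006, 0.1012]
ee_rot: [0.06, 0.998, -0.001, -0.003]
ft_force: [-0.1, 0.3, -0.0]
grip_width: 0.4
clock: 32.35
position: [0.5681, 0.1721, 0.1271]
ee_rot: [0.059, 0.998, -0.0, -0.0]
ft_force: [0.2, 0.1, 0.2]
grip_width: 0.001
[  0.1262 301.175  127.0658]
t=32.40 pos [0.5682 0.1712 0.1271] j7 1.10 grip 0.001 F [ 1.   1.6 -0.2]
shift cur [ 0.001  -0.1386  1.0885] after turn [ 0.0016 -0.1397  1.0883] turn [-0.0012 -0.0005 -0.0017]
```

View pics/w22.png

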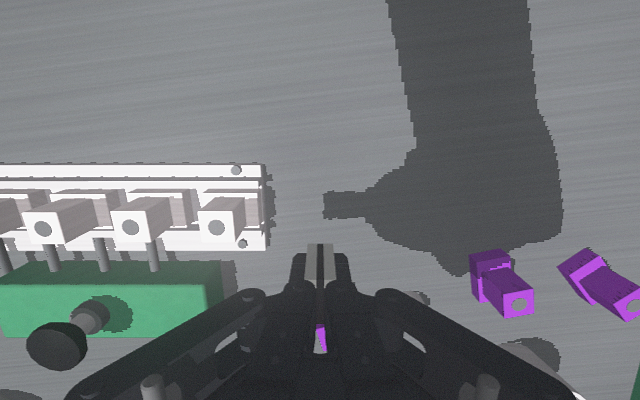

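```bash
python3 -m crank '[[-1,[0,0,0.3],[0,0,0]],[-1,[0,0,0.4],[0,0,0]],[-1,[0,0,0.36],[0,0,0]],[-1,[0,-0.1,0],[0,0,0]],[-1,[0,-0.1,0],[0,0,0]]]'
python3 -m crank '[[-1,[0,-0.15,0],[0,0,0]],[-1,[0,-0.15,0],[0,0,0]],[-1,[0,-0.15,0],[0,0,0]],[-1,[0,-0.15,0],[0,0,0]],[-1,[0,-0.15,0],[0,0,0]]]'
python3 look.py w23; python3 -c "
from h import *
print(unfx(manip.get_obs()['position']))"
```

```text
clock: 32.9
position: [0.5663, 0.1549, 0.0428]
ee_rot: [0.06, 0.998, -0.0, -0.0]
ft_force: [-0.1, 0.5, 0.9]
grip_width: 0.004
clock: 33.4
position: [0.5596, 0.0968, 0.0432]
ee_rot: [0.059, 0.998, 0.001, 0.001]
ft_force: [1.8, 8.2, 4.4]
grip_width: -0.003
[  0.5859 223.6589  43.0405]
```

View pics/w23.png

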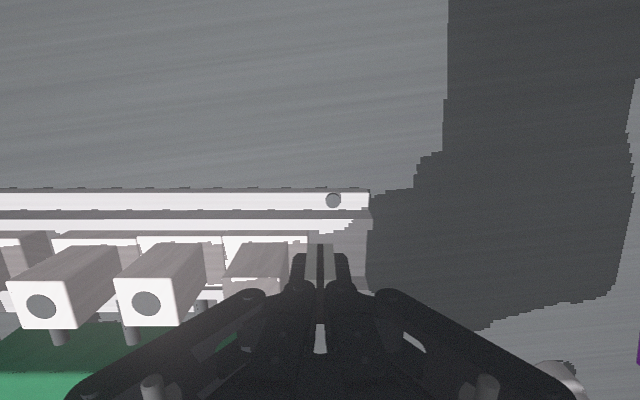

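```bash
python3 -m crank '[[-1,[0,-0.06,0],[0,0,0]],[-1,[0,-0.06,0],[0,0,0]],[-1,[0,-0.06,0],[0,0,0]],[-1,[0,-0.06,0],[0,0,0]],[-1,[0,-0.04,0],[0,0,0]]]'
python3 look.py w24; python3 -c "
from h import *
print(unfx(manip.get_obs()['position']))"
```

```text
clock: 33.95
position: [0.557, 0.0762, 0.043]
ee_rot: [0.059, 0.998, 0.001, 0.001]
ft_force: [0.8, 6.0, 4.9]
grip_width: -0.002
[  0.3732 204.9385  42.9947]
```

View pics/w24.png

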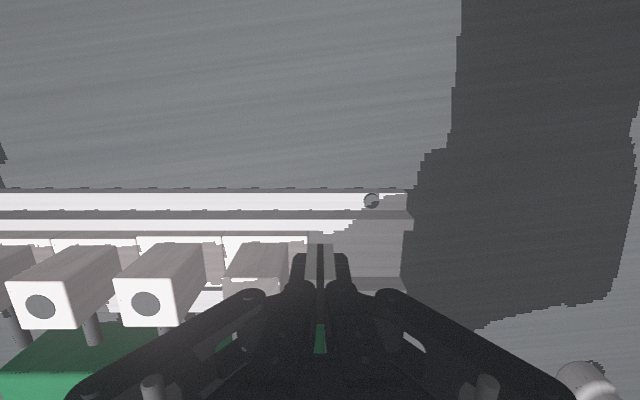

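Continue in small increments until the force climbs at the stop.

```bash
python3 -m crank '[[-1,[0,-0.04,0],[0,0,0]],[-1,[0,-0.03,0],[0,0,0]],[-1,[0,-0.02,0],[0,0,0]],[-1,[0,0,0],[0,0,0]],[-1,[0,0,0],[0,0,0]]]'
python3 -c "
from h import *
print(unfx(manip.get_obs()['position']))"
python3 -m crank '[[-1,[0,-0.02,0],[0,0,0]],[-1,[0,-0.02,0],[0,0,0]],[-1,[0,0,0],[0,0,0]],[-1,[0,0,0],[0,0,0]],[-1,[0,0,0],[0,0,0]]]'
python3 -c "
from h import *
print(unfx(manip.get_obs()['position']))"
```

```text
clock: 34.5
position: [0.5562, 0.069, 0.043]
ee_rot: [0.059, 0.998, 0.001, 0.001]
ft_force: [0.6, 5.6, 5.0]
grip_width: -0.002
[  0.352  198.2326  42.9786]
clock: 35.0
position: [0.5558, 0.0659, 0.043]
ee_rot: [0.059, 0.998, 0.001, 0.001]
ft_force: [0.6, 5.0, 4.6]
grip_width: -0.001
[  0.3546 195.1624  42.9897]
```

```bash
python3 -m crank '[[-1,[0,-0.015,0],[0,0,0]],[-1,[0,-0.015,0],[0,0,0]],[-1,[0,0,0],[0,0,0]],[-1,[0,0,0],[0,0,0]],[-1,[0,0,0],[0,0,0]]]'
python3 -m crank '[[-1,[0,-0.015,0],[0,0,0]],[-1,[0,-0.015,0],[0,0,0]],[-1,[0,0,0],[0,0,0]],[-1,[0,0,0],[0,0,0]],[-1,[0,0,0],[0,0,0]]]'
python3 look.py w25
python3 -c "
from h import *
print(unfx(manip.get_obs()['position']))
cv2.imwrite('pics/s25.png',cv2.resize(manip.camera('scene')[130:275,250:380],None,fx=4,fy=4))"
```

```text
clock: 35.5
position: [0.5555, 0.0637, 0.043]
ee_rot: [0.059, 0.998, 0.001, 0.001]
ft_force: [0.7, 6.3, 5.3]
grip_width: -0.004
clock: 36.0
position: [0.5552, 0.0613, 0.043]
ee_rot: [0.059, 0.998, 0.001, 0.001]
ft_force: [0.4, 6.3, 4.9]
grip_width: -0.001
[  0.3269 190.4918  42.9666]
```

View pics/s25.png

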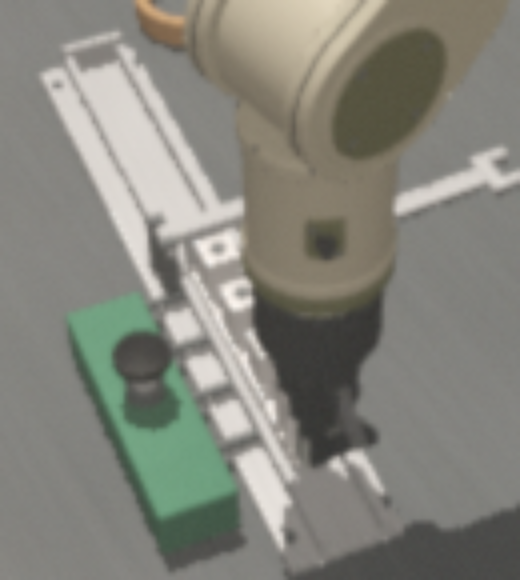

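View pics/w25.png

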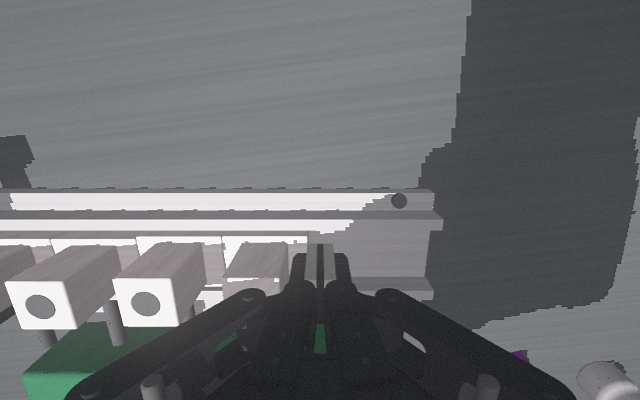

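```bash
python3 -c "
from h import *
v=np.load('w25.npy'); W=wristcam(dict(position=v[:3],ee_rot=v[3:]))
for p in [(308,234),(222,237),(136,238),(51,239)]: print(unfx(onplane(W,p,.026)))"
python3 -m crank '[[-1,[0,-0.015,0],[0,0,0]],[-1,[0,-0.015,0],[0,0,0]],[-1,[0,0,0],[0,0,0]],[-1,[0,0,0],[0,0,0]],[-1,[0,0,0],[0,0,0]]]'
python3 -m crank '[[-1,[0,-0.015,0],[0,0,0]],[-1,[0,-0.015,0],[0,0,0]],[-1,[0,0,0],[0,0,0]],[-1,[0,0,0],[0,0,0]],[-1,[0,0,0],[0,0,0]]]'
python3 -c "
from h import *
print(unfx(manip.get_obs()['position']))"
```

```text
[-16.8735 184.7112  26.    ]
[-15.1911 141.0492  26.    ]
[-14.6125  97.3347  26.    ]
[-14.0332  54.0628  26.    ]
clock: 36.6
position: [0.555, 0.0589, 0.043]
ee_rot: [0.059, 0.998, 0.001, 0.001]
ft_force: [0.5, 5.3, 5.0]
grip_width: 0.001
clock: 37.1
position: [0.5547, 0.0565, 0.043]
ee_rot: [0.059, 0.998, 0.001, 0.001]
ft_force: [0.3, 5.4, 5.1]
grip_width: 0.002
[  0.3215 185.6476  42.9612]
```

```bash
python3 -m crank '[[-1,[0,-0.015,0],[0,0,0]],[-1,[0,0,0],[0,0,0]],[-1,[0,0,0],[0,0,0]],[-1,[0,0,0],[0,0,0]],[-1,[0,0,0],[0,0,0]]]'
python3 -m crank '[[-1,[0,-0.015,0],[0,0,0]],[-1,[0,0,0],[0,0,0]],[-1,[0,0,0],[0,0,0]],[-1,[0,0,0],[0,0,0]],[-1,[0,0,0],[0,0,0]]]'
python3 -m crank '[[-1,[0,-0.015,0],[0,0,0]],[-1,[0,0,0],[0,0,0]],[-1,[0,0,0],[0,0,0]],[-1,[0,0,0],[0,0,0]],[-1,[0,0,0],[0,0,0]]]'
python3 -c "
from h import *
print(unfx(manip.get_obs()['position']))"
```

```text
clock: 37.6
position: [0.5546, 0.0555, 0.043]
ee_rot: [0.059, 0.998, 0.001, 0.001]
ft_force: [0.4, 6.3, 4.4]
grip_width: 0.001
clock: 38.1
position: [0.5545, 0.0553, 0.043]
ee_rot: [0.058, 0.998, 0.001, 0.001]
ft_force: [1.9, 9.3, 4.3]
grip_width: -0.0
clock: 38.6
position: [0.5545, 0.0551, 0.0431]
ee_rot: [0.058, 0.998, 0.002, 0.001]
ft_force: [1.8, 12.4, 3.3]
grip_width: 0.0
[  0.3207 184.2893  43.1058]
```

```bash
python3 -m crank '[[-1,[0,-0.02,0],[0,0,0]],[-1,[0,-0.01,0],[0,0,0]],[-1,[0,0,0],[0,0,0]],[-1,[0,0,0],[0,0,0]],[-1,[0,0,0],[0,0,0]]]'
python3 -c "
from h import *
print(unfx(manip.get_obs()['position']))"
python3 -m crank '[[-1,[0,0.05,0],[0,0,0]],[-1,[0,0.1,0],[0,0,0]],[-1,[0,0.1,-0.3],[0,0,0]],[-1,[0,0.1,-0.5],[0,0,0]],[-1,[0,0,-0.5],[0,0,0]]]'
python3 look.py w26
```

```text
clock: 39.1
position: [0.5544, 0.0548, 0.0433]
ee_rot: [0.057, 0.998, 0.003, 0.001]
ft_force: [2.8, 18.7, 3.5]
grip_width: -0.002
[  0.2902 183.9692  43.2925]
clock: 39.6
position: [0.5558, 0.0776, 0.1466]
ee_rot: [0.059, 0.998, -0.001, -0.001]
ft_force: [1.2, 0.1, -0.7]
grip_width: -0.002
```

View pics/w26.png

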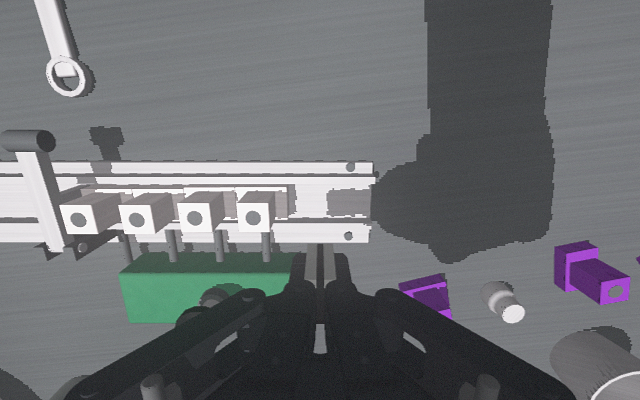

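```bash
python3 -c "
from h import *
v=np.load('w26.npy'); W=wristcam(dict(position=v[:3],ee_rot=v[3:]))
for p in [(78,219),(140,219),(198,217.5),(253,218)]: print(unfx(onplane(W,p,.06)))
print(fx((85,115,85)));delta(fx((85,115,112)),83.18)"
```

```text
[ 0.5499 24.9523 60.    ]
[ 0.4904 71.6328 60.    ]
[ -0.769  115.4219  60.    ]
[ -0.4206 156.6819  60.    ]
[ 0.6304 -0.0237  0.085 ]
t=39.65 pos [0.5592 0.0775 0.1541] j7 1.25 grip 0.001 F [ 4.  -0.1  6. ]
shift cur [-1.0301 -1.1514  0.5304] after turn [-1.0336 -1.1504  0.5259] turn [ 0.0025  0.0084 -0.    ]
```

```bash
python3 -m crank '[[-1,[-0.35,-0.38,0],[0,0,0]],[-1,[-0.35,-0.38,0],[0,0,0]],[-1,[-0.33,-0.39,0],[0,0,0]],[-1,[0,0,0.1],[0,0,0]],[-1,[0,0,0],[0,0,0]]]'
python3 look.py w27; python3 -c "
from h import *
print(unfx(manip.get_obs()['position']));delta(fx((85,115,112)),83.18)"
```

```text
clock: 40.15
position: [0.6267, -0.0258, 0.1364]
ee_rot: [0.061, 0.998, -0.001, -0.002]
ft_force: [-0.9, 1.2, 0.2]
grip_width: 0.0
[ 81.4299 114.119  137.0869]
t=40.20 pos [ 0.6267 -0.0242  0.1371] j7 1.47 grip 0.002 F [-0.   1.1 -0.2]
shift cur [-0.0455  0.0111  0.3135] after turn [-0.0446  0.011   0.3136] turn [-0.0004 -0.0035 -0.0008]
```

View pics/w27.png

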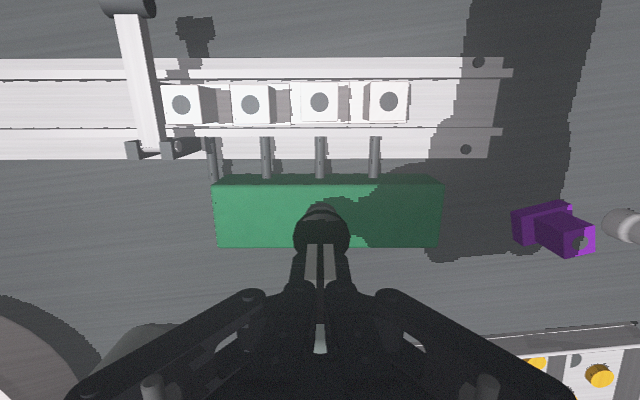

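```bash
python3 -m crank '[[-1,[-0.045,0.01,0.2],[0,0,0]],[-1,[0,0,0.15],[0,0,0]],[-1,[0,0,0.08],[0,0,0]],[-1,[0,0,0.08],[0,0,0]],[-1,[0,0,0],[0,0,0]]]'
python3 -m crank '[[-1,[0,0,0.06],[0,0,0]],[-1,[0,0,0.05],[0,0,0]],[-1,[0,0,0.03],[0,0,0]],[-1,[0,0,0],[0,0,0]],[-1,[0,0,0],[0,0,0]]]'
```

```text
clock: 40.7
position: [0.6309, -0.0228, 0.0972]
ee_rot: [0.059, 0.998, 0.0, -0.0]
ft_force: [-3.6, 2.4, 7.2]
grip_width: -0.005
clock: 41.2
position: [0.6312, -0.0229, 0.0871]
ee_rot: [0.059, 0.998, 0.001, -0.0]
ft_force: [-4.4, 2.1, 10.0]
grip_width: -0.002
```

```bash
python3 -m crank '[[-1,[0,0,0.02],[0,0,0]],[-1,[0,0,0.02],[0,0,0]],[-1,[0,0,0.01],[0,0,0]],[-1,[0,0,0],[0,0,0]],[-1,[0,0,0],[0,0,0]]]'
python3 -m crank '[[-1,[0,0,0.02],[0,0,0]],[-1,[0,0,0.01],[0,0,0]],[-1,[0,0,0],[0,0,0]],[-1,[0,0,0],[0,0,0]],[-1,[0,0,0],[0,0,0]]]'
```

```text
clock: 41.7
position: [0.6313, -0.0229, 0.0845]
ee_rot: [0.059, 0.998, 0.001, 0.0]
ft_force: [-9.7, 1.7, 20.4]
grip_width: -0.002
clock: 42.2
position: [0.6315, -0.023, 0.0842]
ee_rot: [0.059, 0.998, 0.001, 0.001]
ft_force: [-18.2, 3.3, 39.0]
grip_width: -0.003
```

Bottomed: the height stalls at 0.084 and the force jumps. I'll raise the tool and check the picture.

```bash
python3 -m crank '[[-1,[0,0,-0.1],[0,0,0]],[-1,[0,0,-0.2],[0,0,0]],[-1,[0,0,-0.3],[0,0,0]],[-1,[0,0,-0.4],[0,0,0]],[0,[0,0,-0.2],[0,0,0]]]'
python3 -m crank '[[0,[0,0,0],[0,0,0]],[0,[0,0,0],[0,0,0]],[0,[0,0,0],[0,0,0]],[0,[0,0,0],[0,0,0]],[0,[0,0,0],[0,0,0]]]'
python3 look.py w28; python3 -c "
from h import *
delta(fx((-57,0,130)),83.18)"
```

```text
clock: 42.7
position: [0.6318, -0.0238, 0.1784]
ee_rot: [0.059, 0.998, 0.0, 0.001]
ft_force: [1.0, 0.4, -0.5]
grip_width: 0.158
clock: 43.2
position: [0.6309, -0.024, 0.1751]
ee_rot: [0.06, 0.998, -0.0, -0.001]
ft_force: [-0.3, 0.0, -0.6]
grip_width: 0.501
t=43.25 pos [ 0.631  -0.0239  0.1754] j7 1.46 grip 0.499 F [0.7 0.3 0.2]
shift cur [ 1.7828 -1.436   0.569 ] after turn [ 1.7837 -1.4356  0.567 ] turn [-0.0001 -0.0013 -0.0003]
```

View pics/w28.png

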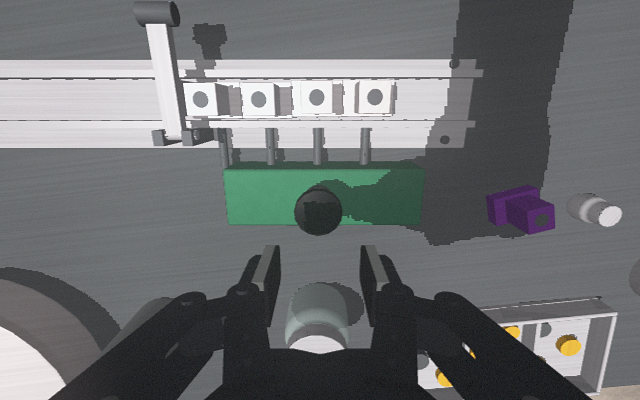

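```bash
python3 -m crank '[[0,[0.445,-0.36,0],[0,0,0]],[0,[0.445,-0.36,0],[0,0,0]],[0,[0.445,-0.36,0],[0,0,0]],[0,[0.445,-0.36,0],[0,0,0]],[0,[0,0,0.3],[0,0,0]]]' 25
python3 look.py w29; python3 -c "
from h import *
delta(fx((-57,0,55)),83.18)"
```

```text
clock: 43.75
position: [0.4739, -0.1257, 0.1545]
ee_rot: [0.063, 0.998, -0.0, 0.002]
ft_force: [1.2, -0.1, 0.3]
grip_width: 0.501
t=43.80 pos [ 0.4734 -0.1231  0.1494] j7 1.63 grip 0.497 F [-1.8  1.2 -4. ]
shift cur [-0.027   0.029   1.1803] after turn [-0.0255  0.0292  1.1803] turn [ 0.0003 -0.0018 -0.0052]
```

View pics/w29.png

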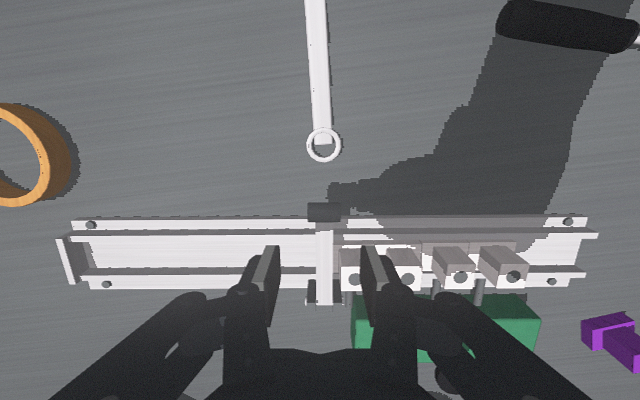

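```bash
python3 -m crank '[[0,[-0.02,0.03,0.4],[0,0,0]],[0,[0,0,0.4],[0,0,0]],[0,[0,0,0.34],[0,0,0]],[0,[0,0,0],[0,0,0]],[0,[0,0,0],[0,0,0]]]' 25
python3 look.py w30
python3 -m crank '[[-1,[0,0,0],[0,0,0]],[-1,[0,0,0],[0,0,0]],[-1,[0,0,0],[0,0,0]],[-1,[0,0,0],[0,0,0]],[-1,[0,0,0],[0,0,0]]]' 25
python3 -c "
from h import *
print(unfx(manip.get_obs()['position']))
e=np.linspace(np.pi,np.radians(21),12); d=np.diff(np.c_[85*np.cos(e),85*np.sin(e)],axis=0)/80
print(-d.round(3))"
```

```text
clock: 44.3
position: [0.4784, -0.119, 0.0613]
ee_rot: [0.059, 0.998, 0.0, -0.0]
ft_force: [0.4, -0.4, -0.3]
grip_width: 0.499
clock: 44.85
position: [0.4788, -0.1228, 0.0626]
ee_rot: [0.061, 0.998, -0.002, 0.002]
ft_force: [-0.9, -13.6, 0.9]
grip_width: 0.293
[-53.7292  -1.4193  62.5961]
[[-0.034 -0.265]
 [-0.099 -0.248]
 [-0.158 -0.216]
 [-0.207 -0.17 ]
 [-0.242 -0.113]
 [-0.263 -0.049]
 [-0.267  0.018]
 [-0.254  0.084]
 [-0.225  0.145]
 [-0.181  0.197]
 [-0.126  0.236]]
```

View pics/w30.png

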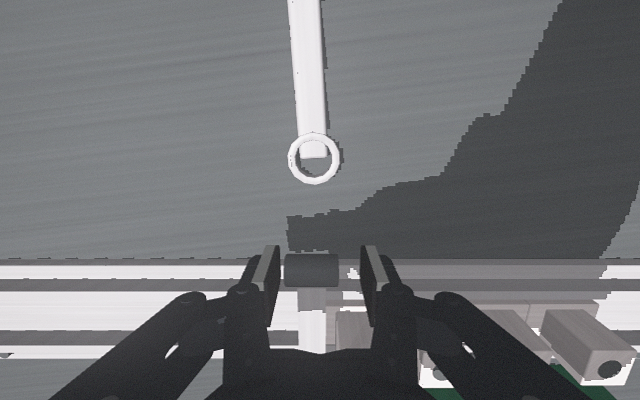

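```bash
python3 -m crank '[[-1,[0,-0.04,0],[0,0,0]],[-1,[-0.035,0,-0.265],[0,0,0]],[-1,[-0.1,0,-0.25],[0,0,0]],[-1,[-0.16,0,-0.215],[0,0,0]],[-1,[-0.205,0,-0.17],[0,0,0]]]'
python3 -m crank '[[-1,[-0.24,0,-0.115],[0,0,0]],[-1,[-0.265,0,-0.05],[0,0,0]],[-1,[-0.265,0,0.02],[0,0,0]],[-1,[-0.255,0,0.085],[0,0,0]],[-1,[-0.225,0,0.145],[0,0,0]]]'
python3 -m crank '[[-1,[-0.18,0,0.195],[0,0,0]],[-1,[-0.12,0,0.22],[0,0,0]],[-1,[0,0,0],[0,0,0]],[-1,[0,0,0],[0,0,0]],[-1,[0,0,0],[0,0,0]]]'
python3 look.py w31; python3 -c "
from h import *
print(unfx(manip.get_obs()['position']))"
```

```text
clock: 45.35
position: [0.5172, -0.1277, 0.1344]
ee_rot: [0.06, 0.998, -0.0, -0.0]
ft_force: [1.7, -3.2, -10.6]
grip_width: 0.302
clock: 45.85
position: [0.6189, -0.1399, 0.1287]
ee_rot: [0.06, 0.998, -0.0, 0.002]
ft_force: [-1.6, -1.9, 4.3]
grip_width: 0.295
clock: 46.35
position: [0.6435, -0.1428, 0.0957]
ee_rot: [0.06, 0.998, -0.001, 0.004]
ft_force: [7.8, -2.6, 1.5]
grip_width: 0.296
[112.1645  -1.6942  95.8083]
```

View pics/w31.png

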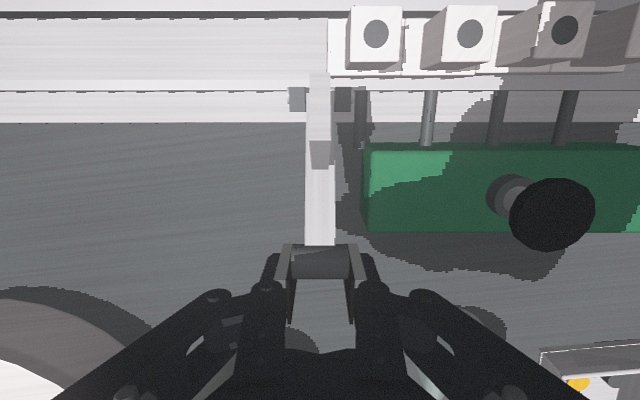

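```bash
python3 -m crank '[[0,[0,0,0],[0,0,0]],[0,[0,0,0],[0,0,0]],[0,[0,0,0],[0,0,0]],[0,[0,0,-0.2],[0,0,0]],[0,[0,0,-0.5],[0,0,0]]]'
python3 -m crank '[[-1,[0,0.3,-0.5],[0,0,0]],[-1,[0,0.5,0],[0,0,0]],[-1,[0,0.6,0],[0,0,0]],[-1,[0,0.6,0],[0,0,0]],[-1,[0.2,0.5,0],[0,0,0]]]'
python3 look.py w32; python3 -c "
from h import *
print(unfx(manip.get_obs()['position']));delta(fx((0,210,120)),83.18)"
```

```text
clock: 46.9
position: [0.6384, -0.1413, 0.1468]
ee_rot: [0.06, 0.998, 0.0, -0.003]
ft_force: [0.6, 0.5, 0.9]
grip_width: 0.499
clock: 47.4
position: [0.6491, 0.0616, 0.19]
ee_rot: [0.059, 0.998, 0.0, 0.001]
ft_force: [0.7, 0.3, -0.6]
grip_width: -0.0
[ 90.0038 210.8306 189.8447]
t=47.45 pos [0.6467 0.0709 0.1898] j7 1.33 grip 0.001 F [ 0.5  8.4 -0.7]
shift cur [ 1.1241 -0.0044  0.8743] after turn [ 1.125  -0.0104  0.8731] turn [ 0.0069 -0.0014  0.0122]
```

View pics/w32.png

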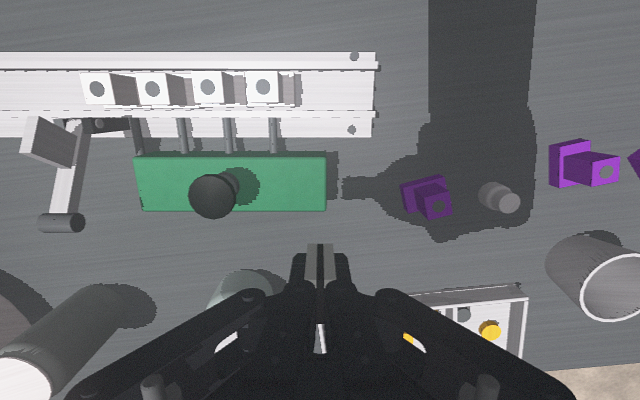

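```bash
python3 -m crank '[[-1,[0.4,-0.05,0],[0,0,0]],[-1,[0.4,-0.05,0.2],[0,0,0]],[-1,[0.38,0,0.3],[0,-0.1,0]],[-1,[0,0,0],[0,-0.19,0]],[-1,[0,0,0],[0,-0.19,0]]]'
python3 -c "
from h import *
print(unfx(manip.get_obs()['position']));delta(fx((-6,205,40)),83.18,-22,False)"
```

```text
clock: 47.95
position: [0.5536, 0.0619, 0.1501]
ee_rot: [0.059, 0.98, -0.01, 0.19]
ft_force: [0.9, -1.3, -0.3]
grip_width: -0.004
[ -1.3317 190.8532 150.085 ]
t=47.95 pos [0.5536 0.0619 0.1501] j7 1.03 grip -0.004 F [ 0.9 -1.3 -0.3]
shift cur [0.5689 0.1742 1.2547] after turn [0.5696 0.1768 1.254 ] turn [ 0.0023 -0.0008 -0.0008]
```

```bash
python3 -m crank '[[-1,[0,0.2,0],[0,0,0]],[-1,[0.14,0,0.31],[0,0,0]],[-1,[0.14,0,0.31],[0,0,0]],[-1,[0.14,0,0.31],[0,0,0]],[-1,[0.14,0,0.31],[0,0,0]]]'
python3 look.py w33
python3 -c "
from h import *
print(unfx(manip.get_obs()['position']));delta(fx((-6,205,39)),83.18,-22,False)
cv2.imwrite('pics/s33.png',manip.camera('scene'))"
```

```text
clock: 48.45
position: [0.5511, 0.0782, 0.0405]
ee_rot: [0.059, 0.98, -0.011, 0.188]
ft_force: [0.5, -0.9, -0.0]
grip_width: -0.002
[ -8.4893 205.804   36.0234]
t=48.50 pos [0.5483 0.0776 0.036 ] j7 0.88 grip -0.002 F [-4.  -0.6 -3.1]
shift cur [-0.0425 -0.0101 -0.0233] after turn [-0.0428 -0.01   -0.0228] turn [-0.0029 -0.0142  0.0003]
```

View pics/w33.png

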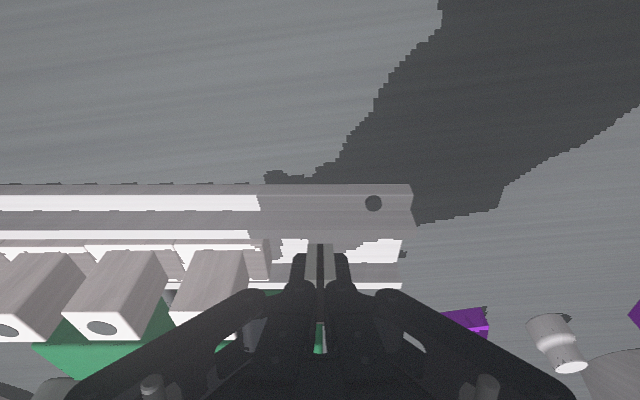

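View pics/s33.png

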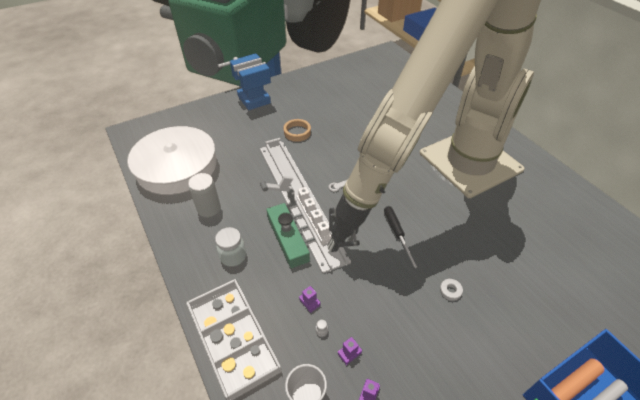

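```bash
python3 -m crank '[[-1,[-0.04,0,-0.025],[0,0,0]],[-1,[0,-0.1,0],[0,0,0]],[-1,[0,-0.1,0],[0,0,0]],[-1,[0,-0.1,0],[0,0,0]],[-1,[0,-0.1,0],[0,0,0]]]'
python3 -c "
from h import *
print(unfx(manip.get_obs()['position']))"
python3 -m crank '[[-1,[0,-0.12,0],[0,0,0]],[-1,[0,-0.12,0],[0,0,0]],[-1,[0,-0.12,0],[0,0,0]],[-1,[0,-0.12,0],[0,0,0]],[-1,[0,-0.12,0],[0,0,0]]]'
python3 look.py w34
python3 -c "
from h import *
print(unfx(manip.get_obs()['position']));delta(fx((-6,-40,39)),83.18,-22,False)"
```

```text
clock: 49.05
position: [0.5499, 0.0466, 0.0444]
ee_rot: [0.058, 0.98, -0.01, 0.188]
ft_force: [0.9, 5.0, 4.8]
grip_width: 0.002
[ -3.2099 175.2509  44.44  ]
clock: 49.55
position: [0.5444, -0.0009, 0.0444]
ee_rot: [0.058, 0.98, -0.01, 0.189]
ft_force: [0.5, 6.2, 3.9]
grip_width: -0.001
[ -3.2599 125.3604  44.2468]
t=49.60 pos [ 0.5439 -0.0029  0.0442] j7 1.16 grip -0.002 F [1.8 2.2 4.4]
shift cur [ 0.0535 -2.0671  0.0476] after turn [ 0.0563 -2.067   0.048 ] turn [ 0.0004 -0.0059 -0.0015]
```

View pics/w34.png

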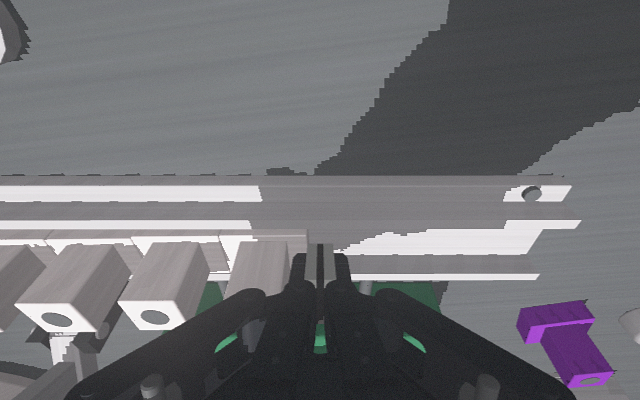

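```bash
python3 -m crank '[[-1,[0.05,0,0.05],[0,0,0]],[-1,[0,-0.12,0],[0,0,0]],[-1,[0,-0.12,0],[0,0,0]],[-1,[0,-0.12,0],[0,0,0]],[-1,[0,-0.12,0],[0,0,0]]]'
python3 -m crank '[[-1,[0,-0.12,0],[0,0,0]],[-1,[0,-0.12,0],[0,0,0]],[-1,[0,-0.12,0],[0,0,0]],[-1,[0,-0.12,0],[0,0,0]],[-1,[0,-0.12,0],[0,0,0]]]'
python3 look.py w35
python3 -c "
from h import *
print(unfx(manip.get_obs()['position']));delta(fx((-6,-40,39)),83.18,-22,False)"
```

```text
clock: 50.1
position: [0.5421, -0.0355, 0.0428]
ee_rot: [0.056, 0.98, -0.009, 0.193]
ft_force: [0.5, 18.0, 23.8]
grip_width: -0.002
clock: 50.6
position: [0.5365, -0.0835, 0.0428]
ee_rot: [0.056, 0.98, -0.009, 0.193]
ft_force: [1.1, 18.0, 25.7]
grip_width: -0.001
[-1.2149 42.5701 42.7686]
t=50.65 pos [ 0.5361 -0.0854  0.0428] j7 1.51 grip -0.002 F [ 1.2 15.5 25.1]
shift cur [ 0.0757 -1.032   0.0172] after turn [ 0.0731 -1.0321  0.0213] turn [0.0046 0.0063 0.0032]
```

View pics/w35.png

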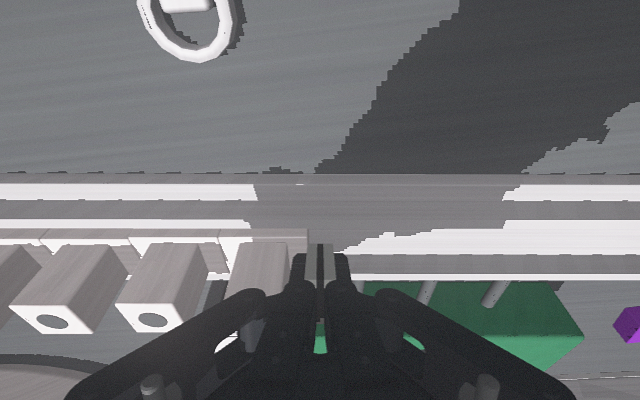

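```bash
python3 -m crank '[[-1,[-0.03,0,-0.055],[0,0,0]],[-1,[0,-0.12,0],[0,0,0]],[-1,[0,-0.12,0],[0,0,0]],[-1,[0,-0.12,0],[0,0,0]],[-1,[0,-0.12,0],[0,0,0]]]'
python3 look.py w36
python3 -c "
from h import *
print(unfx(manip.get_obs()['position']));delta(fx((-6,-45,44)),83.18,-22,False)
s=manip.camera('scene');cv2.imwrite('pics/s36.png',cv2.resize(s[110:260,240:390],None,fx=4,fy=4))"
```

```text
clock: 51.15
position: [0.5275, -0.1246, 0.0438]
ee_rot: [0.058, 0.98, -0.011, 0.188]
ft_force: [0.7, 5.9, 5.3]
grip_width: -0.001
[-5.2826  0.7024 43.7013]
t=51.20 pos [ 0.5271 -0.1265  0.0437] j7 1.68 grip 0.000 F [0.9 2.1 3.8]
shift cur [ 0.0065 -0.5713 -0.0066] after turn [ 0.0069 -0.5713 -0.0068] turn [-0.0004 -0.0069 -0.001 ]
```

View pics/w36.png

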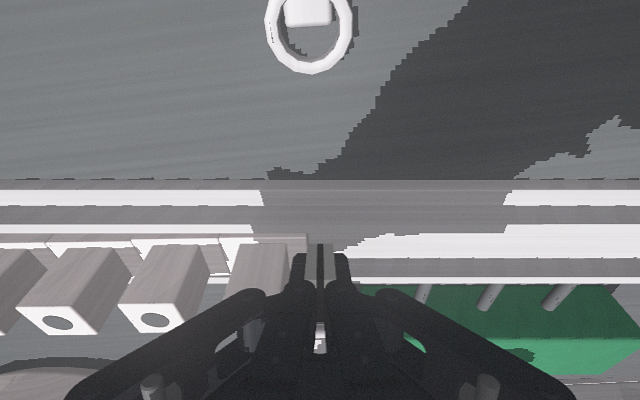

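View pics/s36.png

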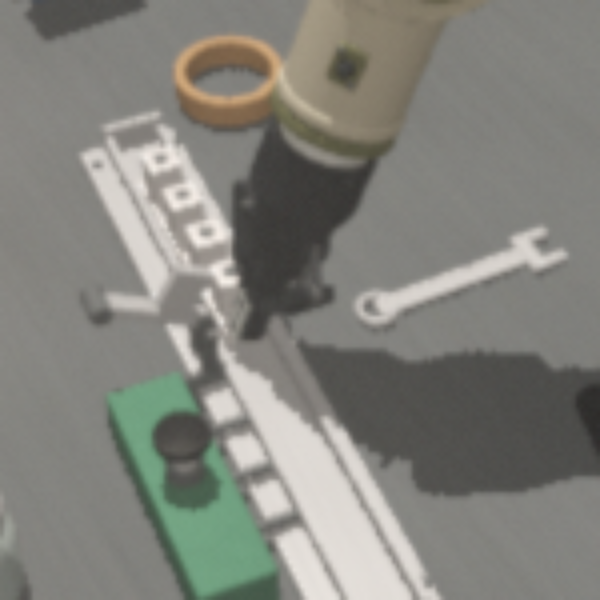

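```bash
python3 -m crank '[[-1,[0,-0.12,0],[0,0,0]],[-1,[0,-0.12,0],[0,0,0]],[-1,[0,-0.12,0],[0,0,0]],[-1,[0,-0.12,0],[0,0,0]],[-1,[0,-0.08,0],[0,0,0]]]'
python3 -c "
from h import *
print(unfx(manip.get_obs()['position']))"
python3 -m crank '[[-1,[0,0.1,0],[0,0,0]],[-1,[0,0.2,-0.1],[0,0,0]],[-1,[0,0.1,-0.4],[0,0,0]],[-1,[0.1,0,-0.5],[0,0,0]],[-1,[0.2,0,-0.5],[0,0,0]]]'
python3 look.py w37
```

```text
clock: 51.75
position: [0.5221, -0.1689, 0.0436]
ee_rot: [0.058, 0.98, -0.011, 0.188]
ft_force: [1.7, 7.1, 6.1]
grip_width: -0.001
[ -5.2367 -42.0108  43.5531]
clock: 52.25
position: [0.4585, -0.1296, 0.1465]
ee_rot: [0.058, 0.981, -0.011, 0.187]
ft_force: [0.9, -0.7, 0.9]
grip_width: 0.0
```

View pics/w37.png

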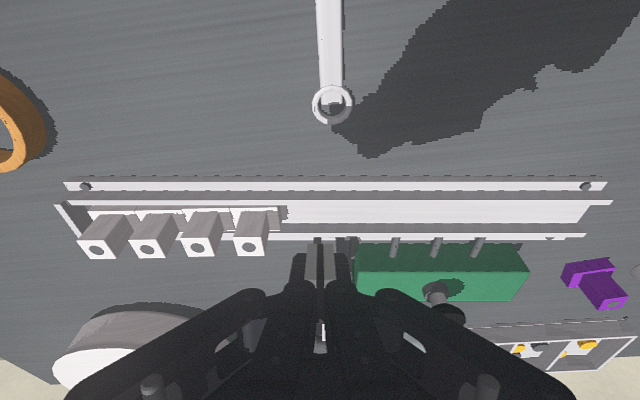

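```bash
python3 -m crank '[[-1,[0.1,0.3,-0.5],[0,0,0]],[-1,[0,0.6,0],[0,0,0]],[-1,[0,0.6,0],[0,0,0]],[-1,[0,0.6,0],[0,0,0]],[-1,[0,0.6,0],[0,0,0]]]'
python3 -m crank '[[-1,[0,0.6,0],[0,0,0]],[-1,[0,0.6,0],[0,0,0]],[-1,[0,0.6,0],[0,0,0]],[-1,[0,0,0],[0,0,0]],[-1,[0,0,0],[0,0,0]]]'
python3 - <<'E'
from h import *
v=np.load('w37.npy'); W=wristcam(dict(position=v[:3],ee_rot=v[3:]))
for p in [(287,221),(250,248),(196,248),(147,250),(97,250)]: print(unfx(onplane(W,p,.026 if p[0]==287 else .06)))
s=manip.camera('scene'); t=manip.camera('top')
cv2.imwrite('pics/s38.png',cv2.resize(s[110:260,230:390],None,fx=4,fy=4)); cv2.imwrite('pics/s38f.png',s)
cv2.imwrite('pics/t38.png',t); cv2.imwrite('pics/t38a.png',cv2.resize(t[140:215,262:442],None,fx=4.4,fy=4.4))
E
```

```text
clock: 52.8
position: [0.4625, 0.0887, 0.18]
ee_rot: [0.059, 0.98, -0.011, 0.187]
ft_force: [1.0, -0.8, -0.3]
grip_width: 0.001
clock: 53.3
position: [0.4796, 0.2307, 0.1791]
ee_rot: [0.058, 0.981, -0.011, 0.186]
ft_force: [0.0, -1.1, 0.3]
grip_width: -0.001
[ -0.0184 -41.348   26.    ]
[ -0.3112 -69.9683  60.    ]
[  -0.2822 -116.1044   60.    ]
[   2.2976 -158.9364   60.    ]
[   2.3252 -201.964    60.    ]
```

View pics/s38.png

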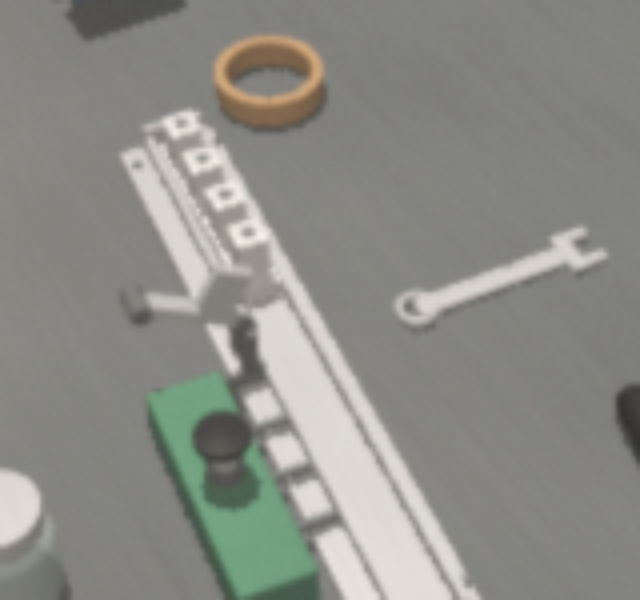

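View pics/t38.png

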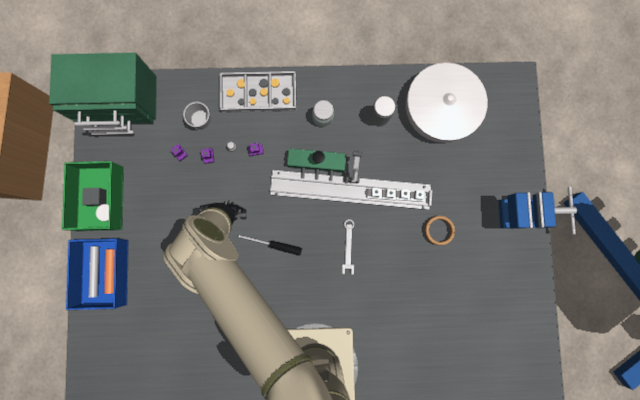

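View pics/t38a.png

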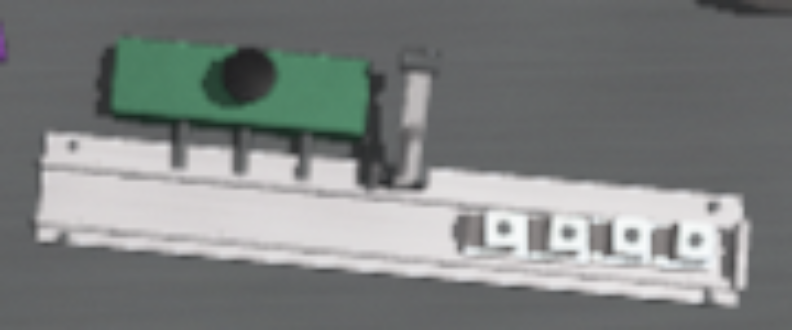

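View pics/s38f.png

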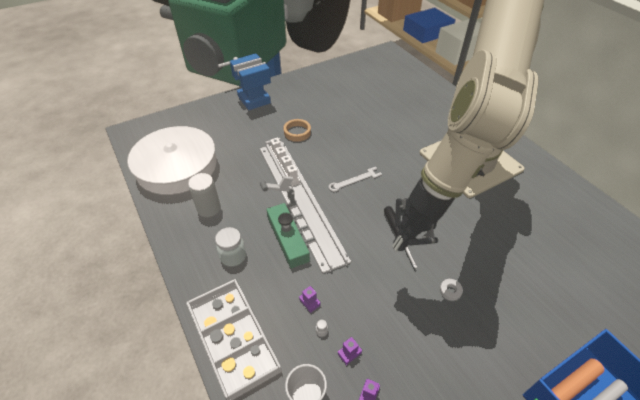

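```bash
python3 -c "
from workcell import manip
print(manip.hand_in())"
```

```text
the job is handed in; nothing more can be done
None
```

I carried out every step in the order asked and handed the job in at about 53 s of the 210 s allowed.

- **Stop lowered:** I pinched the knob and swung the stop right down. The scene and wrist pictures showed it level across the channel.
- **Row built:** All four aluminium mounts went upright and lengthways into the infeed channel. I then pushed them against the stop until the tool stalled at about 18 N.
- **Row check before marking:** In the wrist picture the hole spacings were about 47, 44 and 41 mm. That is within my reading error of 44 mm, and the first mount's hole was at y ≈ 25 (26 expected).
- **Plunger pressed:** I pressed until it stopped and the force jumped to about 39 N. The next picture showed the plunger up again.
- **Stop swung back, then row pushed through:** The stop went nearly fully back, well past upright. Only then did I push the row into the outfeed.

**Last checks:** The top and scene pictures showed four upright mounts in the outfeed. The rear one ended about 41 to 48 mm past the stop line; two readings differ by that much. The stop was back over the housing side, the purple look-alikes and other items looked unmoved, and the robot was clear of everything.

**Readings that were off:**
- The first fixture-fit points came out about 3 to 8 mm low in height. I refitted the fixture with the wrist camera before placing anything.
- While setting down the second mount the upward force reached about 40 N, through the fingers and the held mount.
- The closed fingertips reach further than I had assumed and rubbed the channel floor, at up to about 26 N, during the outfeed push. I raised them and carried on.

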